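Roll-check two feed rollers and fit the true one

TASK

Two feed rollers lie on the ground-steel plate, and one has a flat spot. Push each of them forward so that it rolls across the plate towards the stop strip; put the roller that rocks and flops onto its flat in the empty red bin beside the plate, and lay the one that rolls true in the open bearing slots of the blue feed stand, its shaft ends fully down in both slots. Leave the bottle, the swab jar and the step gauges where they stand.

Things in the scene. Friction and masses are not known exactly. Their poses are not given: they have to be found in the camera images.
- roll_plate: Grey cast-iron plate with a bright ground top, fixed, 240 mm (its x) x 280 mm (its y) x 25 mm high; origin at the centre of its underside. +x is the rolling direction, away from the robot. A dark stop strip, 6 mm high, crosses it at x = 101 to 113 mm.
- plate_top (a point): Centre of the plate's flat top face, 25 mm above the bench; axes as the plate's. The rollers start side by side at x = -85 mm, y = +70 and -70 mm, axes along the plate's y, which of them on which side unknown.
- roller_1: Feed roller: amber hard tyre, 30 mm diameter, 70 mm long, on a steel shaft whose 10 mm ends stand out 20 mm either side (110 mm over all, 130 g). Origin mid-axis, y along the axis. It starts lying on the plate across the rolling direction. One of the two rollers, not known which, has a flat 16 mm wide and 2.3 mm deep along its tyre, hard to see, not underneath at the start.
- roller_2: The other feed roller, alike to the eye. Pushed forward gently (0.1 to 0.15 m/s over 20 to 50 mm) and let go, a true roller coasts on past the plate's middle, mostly to the stop strip (axis 86 mm beyond plate_top) and may roll back some cm. The one with the flat flops onto it at some 60 mm of travel, its axis 2.3 mm lower, and stays there. One turn is 94 mm.
- feed_stand: Pinch-feed stand, fixed: blue base 110 mm (its x) x 150 mm (its y) x 10 mm; two aluminium cheeks 38 to 48 mm either side of the middle in y, 72 mm high, each with an open-topped slot for a roller's shaft; a dark drive roller below (top at 38 mm) and steel strip guides at 37 mm. Origin at the centre of its underside. It stands left or right of the plate.
- stand_seat (a point): Where the middle of a seated roller's axis lies: 55 mm above the bench, axis along the stand's y, either way round. The slots are 13 mm wide, floor 5 mm below this point, straight to 9 mm above it, then flared to 29 mm at the cheeks' top, 17 mm above it. The tyre has 3 mm of play to each cheek.
- scrap_bin: Red open bin, empty, loose, 350 g, 190 mm (its x) x 120 mm (its y) x 52 mm high, inside 174 x 104 mm, floor at 3 mm; origin at the centre of its underside. It stands on the other side of the plate from the stand.
- alcohol_bottle: White dispenser bottle with a blue collar, 60 x 60 x 138 mm, behind on the left; origin at the centre of its underside. Bystander.
- swab_jar: Clear jar of swabs, 53 mm diameter, 81 mm high, behind on the left; origin at the centre of its underside. Bystander.
- gauge_set: Step gauges in a beech cradle, 45 x 110 x 38 mm, behind the plate on the right; origin at the centre of its underside. Bystander.
Mind the look-alikes: they are no part of the job. Leave any purple look-alike of the roller_1 alone.

How it is judged:
On the way, in this order (a step that is already met when the one before it is completed fails the run):
1. one roller has turned over, rolling on the plate (((z of roller_1 in the frame of plate_top between 0.01 and 0.0175 m and x of roller_1 in the frame of plate_top between -0.075 and 0.11 m and angle between roller_1's own z axis and vertical above 2.55 rad) or (z of roller_2 in the frame of plate_top between 0.01 and 0.0175 m and x of roller_2 in the frame of plate_top between -0.075 and 0.11 m and angle between roller_2's own z axis and vertical above 2.55 rad))), for 0.02 s.
2. the other roller too has turned over, rolling on the plate (((z of roller_1 in the frame of plate_top between 0.01 and 0.0175 m and x of roller_1 in the frame of plate_top between -0.075 and 0.11 m and angle between roller_1's own z axis and vertical above 2.55 rad and distance of roller_2 from where it was at the start of the episode above 0.05 m) or (z of roller_2 in the frame of plate_top between 0.01 and 0.0175 m and x of roller_2 in the frame of plate_top between -0.075 and 0.11 m and angle between roller_2's own z axis and vertical above 2.55 rad and distance of roller_1 from where it was at the start of the episode above 0.05 m))), for 0.02 s.
At the end, for the whole second after the job is handed in: The true roller lies seated in the stand: mid-axis within 4 mm of stand_seat in x, 6 mm in y, 3 mm in height, axis within 0.08 rad of the stand's y. The flat-spotted one lies in the upright red bin, its middle at most 35 mm above the bin's underside. Both released and at rest (x of roller_1 in the frame of stand_seat between -0.004 and 0.004 m and y of roller_1 in the frame of stand_seat between -0.006 and 0.006 m and z of roller_1 in the frame of stand_seat between -0.003 and 0.003 m and angle between the y axis of roller_1 and the y axis of stand_seat, either way round below 0.08 rad and linear speed of each of roller_1, roller_2 below 0.02 m/s and angular speed of each of roller_1, roller_2 below 0.6 rad/s and x of roller_2 in the frame of scrap_bin between -0.085 and 0.085 m and y of roller_2 in the frame of scrap_bin between -0.05 and 0.05 m and z of roller_2 in the frame of scrap_bin below 0.035 m and angle between scrap_bin's own z axis and vertical below 0.1 rad); the robot touches nothing.
It fails at once if the bottle is knocked over or shoved from its place (distance of alcohol_bottle from where it was at the start of the episode above 0.03 m or angle between alcohol_bottle's own z axis and vertical above 0.35 rad).
It fails at once if the swab jar is knocked over or shoved from its place (distance of swab_jar from where it was at the start of the episode above 0.03 m or angle between swab_jar's own z axis and vertical above 0.35 rad).
It fails at once if the step gauges are knocked over or shoved from its place (distance of gauge_set from where it was at the start of the episode above 0.03 m or angle between gauge_set's own z axis and vertical above 0.35 rad).
It also fails if it takes over 67 s, if anything falls off the work surface, if the arm or the gripper's body presses on something with over 40 N, if the wrist force passes 120 N, or if a joint passes its speed limit or range.

ROBOT

A 7-joint arm with a two-finger parallel gripper is mounted at the origin on a cart in front of the work surface, level with it; the furniture and walls round the work are solid. World frame = base frame: x ahead of the robot, y to its left, z up, the work surface at z = 0. Lengths are in m, angles in rad, forces in N, time in s.
With the tool pointing down it reaches from about 0.425 to 1.025 m from the base axis. Payload 9.4 kg.
Tool frame: the origin (TCP) lies between the finger pads; the fingertips stand 19 mm ahead of it and the grasp point (between the pads) is the TCP (tip_extent is the z of the fingertips in the tool frame, in m); z points along the fingers, y is the direction in which the jaws open and shut (so a half turn about z gives the same grasp; the last joint's range is limited). The gripper opens to 85 mm and grips with 20 to 120 N. Pads are 22 mm wide; open, the fingers measure 114 mm over their backs; the gripper's body (76 mm by 85 mm) begins 54 mm behind the grasp point. The pads swing forward as they close: fully open they stand 13 mm farther back than shut.
Start: joints at [1.159, 0.599, -0.003, 1.599, 0.002, 0.943, -0.08], TCP at [0.238, -0.685, 0.25] pointing down, gripper open.
Joint ranges: [-2.57, 2.57], [-0.35, 1.97], [-1.29, 1.29], [0.11, 2.56], [-1.05, 4.19], [0.11, 1.86], [-2.63, 2.63]. Speed limits (rad/s): [2.22, 2.22, 3.01, 3.01, 3.14, 3.14, 3.14].

INTERFACE

Orientations are given as a rotation vector (axis times angle).
In Python, from rig import read_state, grab_frame, job_done, cut_out, tip_extent gives the robot as it stands.
- The arm moves only by the tool send_rows, never from a script. Its argument "series" is a list that holds one entry, the list of rows, each a list of 7 numbers: the shift along the tool's x, y, z in m, then the turn, a rotation vector about the tool's x, y, z in degrees, then the opening, from -1 (shut) to 1 (fully open), so that 0 is half open. In form: [[[tx, ty, tz, ax, ay, az, gripper], ...]]. A call has 1 to 20 rows; each row shifts and turns the pose as measured when the row begins, along the tool's axes as they then stand; what a row does not reach is not made up. A row lasts 1/10 s, in which the tool goes at most 50 mm and 8.59 degrees, less where a joint would pass 70% of its speed; a pose out of reach is approached as far as the arm can. A call is refused whole if a number of a shift passes 0.05 or a number of a turn 8.59, either way. A call with a gripper value outside its range is refused whole. The fingers move at their own pace and stop on an object; "squeeze" is the grip in N (left out, the last holds). Time passes only in rows, so rows that do not move let the fingers close. It gives the time, the measured TCP pose, the force and the opening at its end, in the units of the state.
- read_state(): the state, without advancing time (a new reading comes with each control period).
- grab_frame(name): name is "side" or "top"; returns a dict with "color" (420x560x3 uint8, blue, green, red), "depth" (420x560 float32, m along the optical axis (not along the pixel's ray), 0 where there is no reading), "camera_matrix" (3x3 intrinsics, pixels), "extrinsics" (4x4, takes a point from camera to world coordinates). Camera axes: x right, y down, z forward; pixel columns grow to the right and rows downward; lengths in m; the calibration is good to about 2 mm. A picture is of the moment at which its call begins.
- job_done(): hands the job in, once; it reports no verdict.
Trained networks look in a picture, given as the dict that the camera call returned (one of the last four; its "shot" number tells which), for a name from the list of things; names that differ only in an ending like _2 or _b are one class to them, and where a whole thing is asked for, a point or a joint stands for the part that bears it (a point fixed in the world has none). Each returns a list of dicts, best first, with "score" (0 to 1); they miss things now and then, are a little off and sometimes report something else, mostly with a low value. They report only what shows in the picture. A call takes as long as a camera call. They do not tell look-alikes from the thing itself.
- cut_out(picture, target): "mask" (420x560 bool, what is visible of it) and "box" ([centre column, centre row, width, height] in pixels, round what is visible of it).
The state is a dict: "time_s": time; "q": joint angles; "joint_velocities": joint speeds; "joint_torque": joint torques, N m; "ee_pos": TCP position; "tool_rot": TCP orientation; "contact_force": force on the tool from outside, world axes, zero at the start; "ft_torque": the same for the moment, N m; "width": opening from 0.0 (shut) to 1.0 (fully open).
Only numpy, scipy, OpenCV 4.12 (cv2) and the standard library are available. Lean on these libraries where they do the work, as an engineer would, in place of code of your own. Each camera call takes 0.05 s, during which the arm holds its last target.

## Working session

There is one attempt and no reset: what is moved stays moved. The work goes in short steps, Python scripts to look and compute and a tool call to move; the robot and the scene stay as the last step left them, time stands still between calls to the robot, and variables do not carry over. Pictures are saved under pics/ and viewed, and the job is handed in when it is done.

Besides the shell and the picture viewer there is one more tool, called after ">>>" by a JSON object that holds its "api" and its "payload", one argument or row to a line. send_rows: Moves the arm, as the interface text tells. Its arguments: {"type":"object","properties":{"series":{"type":"array"},"squeeze":{"type":"number"}},"required":["series"]}

```bash
ls; mkdir -p pics
python3 - <<'E'
from rig import *
import cv2,numpy as np
print(read_state(),tip_extent)
for n in("side","top"):
    f=grab_frame(n);cv2.imwrite(f"pics/a_{n}.png",f["color"]);print(n,f["camera_matrix"],f["extrinsics"]);np.savez(f"pics/a_{n}.npz",**{k:f[k] for k in("color","depth","camera_matrix","extrinsics")})
    for t in("roller_1","feed_stand","scrap_bin","roll_plate","alcohol_bottle","swab_jar","gauge_set"):
        print(t,[(round(r["score"],2),np.round(r["box"])) for r in cut_out(f,t)])
E
```

```text
pics
{'time_s': 0.0, 'q': array([ 1.15927897,  0.60010987, -0.00256768,  1.60014991,  0.00180399,
        0.94289561, -0.07976936]), 'joint_velocities': array([-0.00025457,  0.0010763 ,  0.00155965, -0.00044868, -0.00132111,
        0.00104552, -0.00065976]), 'joint_torque': array([ 1.11385343e-03, -7.76466107e+01,  1.56515200e+00, -2.58011538e+01,
        1.22736348e-02,  9.02860716e-03, -8.84425589e-06]), 'ee_pos': array([ 0.23808321, -0.68431372,  0.24942045]), 'tool_rot': array([-3.09615362e+00, -5.23397860e-01,  6.12026510e-04]), 'contact_force': array([ 0.74520233, -0.22910286,  0.83552962]), 'ft_torque': array([-0.04946741,  0.0235581 , -0.01912225]), 'width': 0.995245359608638} 0.019
side [[443.48389429   0.         290.58914934]
 [  0.         443.48389429 200.60448195]
 [  0.           0.           1.        ]] [[-0.88513894 -0.21271397  0.41386208 -0.01939394]
 [-0.4650786   0.37535964 -0.80175247  1.11313899]
 [ 0.01519683 -0.90214073 -0.43117415  0.66169311]
 [ 0.          0.          0.          1.        ]]
roller_1 [(0.61, array([325., 200.,  17.,  18.])), (0.56, arra
[... 618 characters left out ...]
-9.86026547e-01  1.66579996e-01  2.90336617e-01]
 [-9.99962999e-01 -2.30223224e-04  8.59933236e-03  1.03225783e-02]
 [-8.44081941e-03 -1.66588103e-01 -9.85990444e-01  1.54233523e+00]
 [ 0.00000000e+00  0.00000000e+00  0.00000000e+00  1.00000000e+00]]
roller_1 [(0.84, array([322., 233.,  35.,  14.])), (0.69, array([369., 288.,  16.,  34.])), (0.6, array([272., 244.,  32.,  13.]))]
feed_stand [(0.81, array([393., 219.,  50.,  46.]))]
scrap_bin [(0.88, array([170., 238.,  52.,  68.]))]
roll_plate [(0.92, array([293., 212., 103.,  95.]))]
alcohol_bottle [(0.71, array([175., 158.,  28.,  29.]))]
swab_jar [(0.53, array([205., 156.,  22.,  24.]))]
gauge_set [(0.73, array([356., 142.,  38.,  30.]))]
```

Run:
```python
import cv2
t=cv2.imread("pics/a_top.png");s=cv2.imread("pics/a_side.png")
cv2.imwrite("pics/a_topc.png",cv2.resize(t[110:320,120:440],None,fx=2.5,fy=2.5,interpolation=cv2.INTER_CUBIC))
cv2.imwrite("pics/a_sidec.png",cv2.resize(s[130:330,150:450],None,fx=2.6,fy=2.6,interpolation=cv2.INTER_CUBIC))
```

```text
(no output)
```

View pics/a_topc.png

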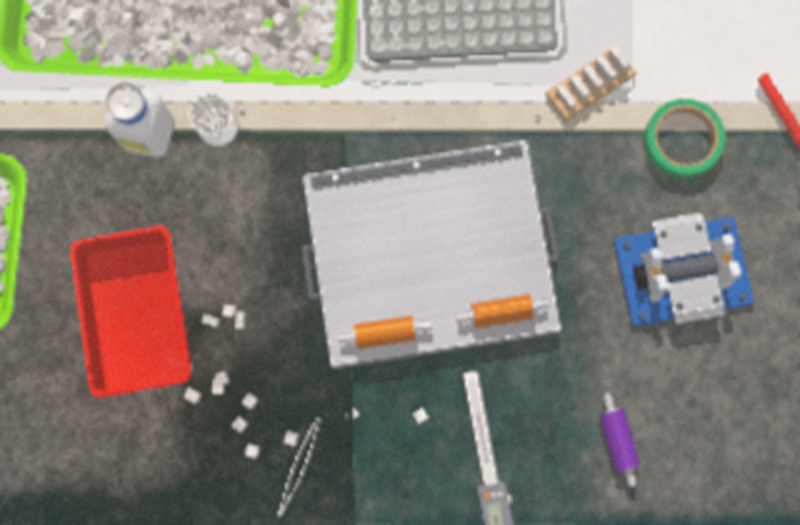

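View pics/a_sidec.png

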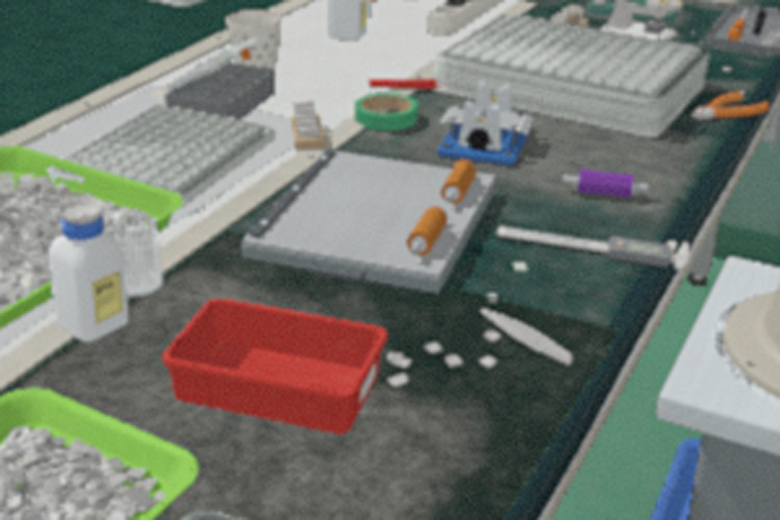

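```bash
cat > h.py <<'E'
import cv2,numpy as np
from rig import *
def cloud(f):
    K=f["camera_matrix"];d=f["depth"];v,u=np.mgrid[0:d.shape[0],0:d.shape[1]]
    p=np.stack([(u-K[0,2])*d/K[0,0],(v-K[1,2])*d/K[1,1],d],-1)
    w=p@f["extrinsics"][:3,:3].T+f["extrinsics"][:3,3]
    w[d<=0]=np.nan
    return w
def at_z(f,uv,z):
    "pixels -> world at plane z"
    K=f["camera_matrix"];uv=np.atleast_2d(uv).astype(float);E=f["extrinsics"]
    r=np.c_[(uv[:,0]-K[0,2])/K[0,0],(uv[:,1]-K[1,2])/K[1,1],np.ones(len(uv))]@E[:3,:3].T
    return E[:3,3]+r*((z-E[2,3])/r[:,2])[:,None]
def proj(f,P):
    P=np.atleast_2d(P);E=f["extrinsics"];c=(P-E[:3,3])@E[:3,:3];K=f["camera_matrix"]
    q=c@K.T;return q[:,:2]/q[:,2:]
def rect(xy):
    (c,s,a)=cv2.minAreaRect(xy.astype(np.float32)*1000);return np.round(c,1),np.round(s,1),round(a,1)
def amber(f):
    h=cv2.cvtColor(f["color"],cv2.COLOR_BGR2HSV);m=((h[...,0]>8)&(h[...,0]<20)&(h[...,1]>150)&(h[...,2]>90)).astype(np.uint8)
    return m
E
python3 - <<'E'
from h import *
for n in("top","side"):
    f=dict(np.load(f"pics/a_{n}.npz"));w=cloud(f);hsv=cv2.cvtColor(f["color"],cv2.COLOR_BGR2HSV)
    print(n)
    # plate
    m=(abs(w[...,2]-0.025)<0.006)&(w[...,0]>.4)&(w[...,0]<.9)&(abs(w[...,1])<.25)
    m=cv2.morphologyEx(m.astype(np.uint8),cv2.MORPH_OPEN,np.ones((3,3)))
    k,l,st,ce=cv2.connectedComponentsWithStats(m);i=1+np.argmax(st[1:,4]);
    print("plate z",np.median(w[l==i][:,2]),rect(w[l==i][:,:2]))
    # amber
    k,l,st,ce=cv2.connectedComponentsWithStats(amber(f))
    for i in range(1,k):
        if st[i,4]>60:
            p=w[l==i];p=p[~np.isnan(p[:,2])]
            print("amber",st[i],ce[i],"cloud mean",p.mean(0),p[:,2].max(),rect(p[:,:2]))
    # blue stand base
    b=(hsv[...,0]>100)&(hsv[...,0]<120)&(hsv[...,1]>130)&(w[...,1]<-.1)&(w[...,1]>-.5)&(w[...,0]>.3)
    k,l,st,ce=cv2.connectedComponentsWithStats(b.astype(np.uint8),connectivity=8)
    vu=np.argwhere(b);P=at_z(f,vu[:,::-1],.01);print("blue",len(P),rect(P[:,:2]), )
    hi=(w[...,1]<-.12)&(w[...,1]>-.4)&(w[...,0]>.5)&(w[...,0]<.75)&(w[...,2]>.05)
    print("cheek",hi.sum(),np.nanmax(w[hi][:,2]) if hi.any() else 0,rect(w[hi][:,:2]))
    r=((hsv[...,0]<8)|(hsv[...,0]>172))&(hsv[...,1]>140)&(w[...,1]>.1)&(w[...,0]>.3)
    top=r&(w[...,2]>.045)
    print("bin",r.sum(),rect(w[top][:,:2]),np.nanmax(w[r][:,2]))
E
```

```text
top
plate z 0.025907221756901633 (array([550.9, -24.5]), array([230.8, 278.8]), 9.0)
amber [553  52   7  20 106] [556.5         61.66981132] cloud mean [ 1.03204496 -0.8629576   0.02176653] 0.04858863963859461 (array([1030.8, -863.2]), array([50. , 17.3]), 19.1)
amber [413  60  22  17 279] [423.60573477  68.13261649] cloud mean [ 0.99729269 -0.43417101  0.05142718] 0.06271110447251727 (array([ 997. , -434.7]), array([64.3, 56.2]), 34.6)
amber [309 228  24  13 195] [320.96410256 233.96410256] cloud mean [ 0.47916657 -0.10935989  0.05307376] 0.062136612792005774 (array([ 479.5, -109.2]), array([24.6, 67. ]), 11.0)
amber [262 237  24  12 195] [273.51282051 242.37948718] cloud mean [0.45424752 0.02982728 0.05387293] 0.06432151372621298 (array([454.8,  29.7]), array([24.6, 65.4]), 9.5)
amber [485 304  35  29 310] [500.48709677 315.07096774] cloud mean [ 0.24571067 -0.63460635  0.01208968] 0.02378328082788772 (array([ 244.6, -638.3]), array([97.5, 69.8]), 61.9)
blue 514 (array([ 533.6, -331.6]), array([106.8, 147.6]), 10.4)
cheek 161 0.07926931766939593 (array([ 534.2, -331.1]), array([50.
[... 421 characters left out ...]
d mean [ 0.24013085 -0.63050343  0.00884684] 0.016349023751915492 (array([ 257.7, -642.5]), array([84.1, 98.8]), 56.4)
amber [322 192  10  12  72] [327.20833333 197.09722222] cloud mean [ 0.47493784 -0.10402795  0.05145785] 0.057293588480141766 (array([ 477. , -107.6]), array([20.7, 70.9]), 10.0)
amber [309 210  12  15  91] [315.41758242 216.15384615] cloud mean [0.45209289 0.036655   0.05138403] 0.057566245018655926 (array([453.7,  34.2]), array([20.5, 66.6]), 8.6)
blue 175 (array([ 523.8, -295.4]), array([106.4, 106.6]), 11.1)
cheek 135 0.07422964660031861 (array([ 533.4, -329.2]), array([ 50.1, 106.6]), 9.5)
bin 5951 (array([673.9, 497. ]), array([726.9, 208.5]), 36.3) 0.05862053699787739
```

Candidates for the roller, in the top view:
- Amber cylinders on the plate at (321,234) and (273,242). These match the predicted start poses (±70 mm), so I choose them.
- A purple look-alike at (369,288), which I leave alone.
- Orange tools at (423,68) and (500,315), which are not rollers.

Next I'll do a close crop to check the choice and measure the bin and stand more exactly.

Run:
```python
from h import *
ims=[]
for n in("top","side"):
    f=dict(np.load(f"pics/a_{n}.npz"));w=cloud(f);hsv=cv2.cvtColor(f["color"],cv2.COLOR_BGR2HSV)
    r=((hsv[...,0]<8)|(hsv[...,0]>172))&(hsv[...,1]>140)&(w[...,1]>.12)&(w[...,1]<.42)&(w[...,0]>.35)&(w[...,0]<.7)
    top=r&(w[...,2]>.040)
    print("bin",r.sum(),top.sum(),rect(w[top][:,:2]))
    if n=="top":
        vu=np.argwhere(r);print(" by z=.052",rect(at_z(f,vu[:,::-1],.052)[:,:2]))
    # stand draw model
    def model(c,th):
        R=np.array([[np.cos(th),-np.sin(th),0],[np.sin(th),np.cos(th),0],[0,0,1]])
        return lambda P:np.asarray(P,float)@R.T+[c[0],c[1],0]
    M=model((.534,-.331),np.deg2rad(9.7))
    img=cv2.resize(f["color"],None,fx=8,fy=8,interpolation=cv2.INTER_CUBIC)
    def dr(pts,col):
        q=(proj(f,M(pts))+.5)*8-.5;cv2.polylines(img,[np.round(q).astype(int)],True,col,1)
    dr([[-.055,-.075,.01],[.055,-.075,.01],[.055,.075,.01],[-.055,.075,.01]],(0,255,255))
    for s in(-1,1):
        for y in(.038,.048):
            dr([[-.0145,s*y,.072],[-.0065,s*y,.064],[-.0065,s*y,.050],[.0065,s*y,.05],[.0065,s*y,.064],[.0145,s*y,.072]],(0,0,255))
    c=((proj(f,M([[0,0,.04]]))[0]+.5)*8).astype(int)
    cv2.imwrite(f"pics/st_{n}.png",img[c[1]-240:c[1]+240,c[0]-260:c[0]+260])
    c=((proj(f,[[.465,-.04,.04]])[0]+.5)*8).astype(int)
    if n=="top":cv2.imwrite(f"pics/ro_{n}.png",img[c[1]-250:c[1]+250,c[0]-400:c[0]+400])
```

```text
bin 2609 532 (array([480.2, 330.1]), array([190.2, 120.5]), 10.6)
 by z=.052 (array([479.3, 329.4]), array([191.5, 121.7]), 10.5)
bin 3078 845 (array([476.6, 331.9]), array([189.2, 126.1]), 10.0)
```

View pics/st_top.png

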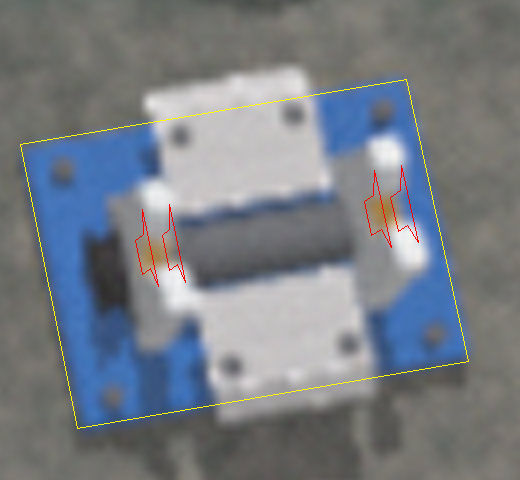

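View pics/st_side.png

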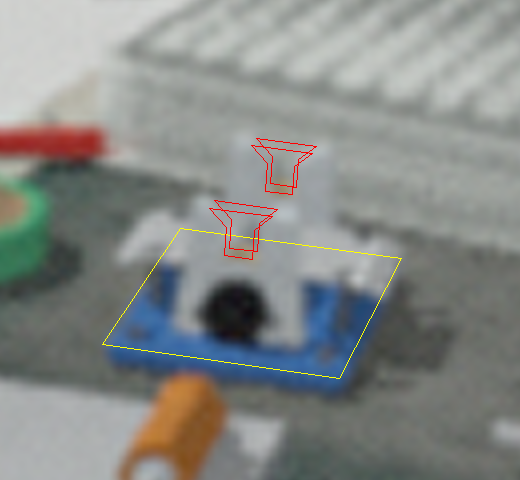

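View pics/ro_top.png

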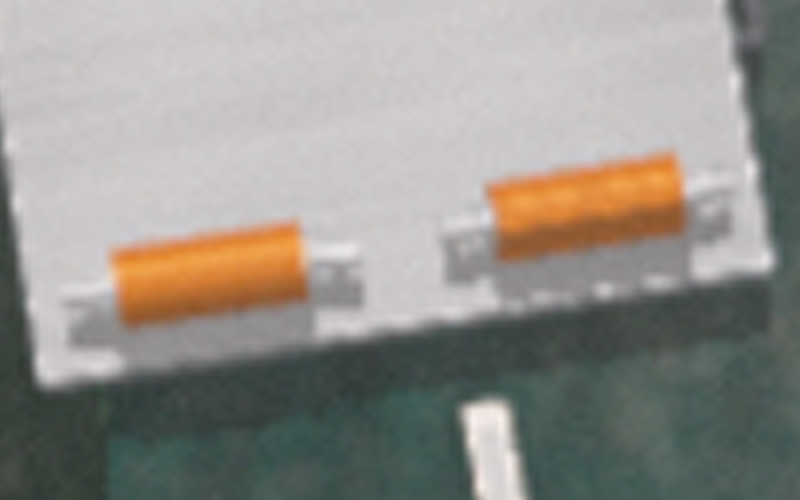

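```bash
cat >> h.py <<'E'
from scipy.spatial.transform import Rotation as Ro
def down(yaw): # tool x at yaw(deg), z down
    return Ro.from_euler('z',yaw,degrees=True)*Ro.from_euler('x',180,degrees=True)
def togo(p,yaw,show=True):
    s=read_state();R=Ro.from_rotvec(s["tool_rot"]);d=R.inv().apply(np.asarray(p)-s["ee_pos"]);t=(R.inv()*down(yaw)).as_rotvec(degrees=True)
    if show:print("t",round(s["time_s"],2),"pos",s["ee_pos"].round(4),"shift",d.round(4),"turn",t.round(2),"F",s["contact_force"].round(1),"w",round(s["width"],3),"q",s["q"].round(2))
    return d,t
E
python3 - <<'E'
from h import *
f=dict(np.load("pics/a_top.npz"))
M=np.array([.534,-.331,0])
c=((proj(f,[[.534,-.331,.04]])[0]+.5)*8).astype(int)
P=(np.array([[152,195],[180,290],[385,150],[410,250]])+c-[260,240]+.5)/8-.5
print(at_z(f,P,.070),at_z(f,P,.070).mean(0))
print(rect(at_z(f,P,.07)[:,:2]))
togo([.4435,-.115,.2],9.5)
E
```

```text
[[ 0.54561562 -0.28530516  0.07      ]
 [ 0.51057984 -0.29431593  0.07      ]
 [ 0.56231807 -0.37082979  0.07      ]
 [ 0.52532533 -0.37834454  0.07      ]] [ 0.53595971 -0.33219885  0.07      ]
(array([ 535.5, -331.8]), array([37.7, 87.4]), 11.1)
t 0.8 pos [ 0.2382 -0.6847  0.2503] shift [ 0.3811 -0.4706  0.0503] turn [0.   0.   9.68] F [-0.  -0.2  0.1] w 1.001 q [ 1.16  0.6  -0.    1.6   0.    0.94 -0.08]
```

>>> {"api": "send_rows", "payload": {
  "series": [
    [[0.027,-0.0335,0,0,0,0,-0.3],[0.027,-0.0335,0,0,0,0,-0.3],[0.027,-0.0335,0,0,0,0,-0.3],[0.027,-0.0335,0,0,0,0,-0.3],[0.027,-0.0335,0,0,0,0,-0.3],[0.027,-0.0335,0,0,0,0,-0.3],[0.027,-0.0335,0,0,0,0,-0.3],[0.027,-0.0335,0,0,0,0,-0.3],[0.027,-0.0335,0,0,0,0,-0.3],[0.027,-0.0335,0,0,0,0,-0.3],[0.027,-0.0335,0,0,0,0,-0.3],[0.027,-0.0335,0,0,0,0,-0.3]]
  ],
  "squeeze": 30
}}

```text
time_s: 2.0
ee_pos: [0.4165, -0.1882, 0.2495]
tool_rot: [3.093, 0.505, 0.005]
contact_force: [2.1, -0.3, -0.4]
width: 0.348
```

```bash
python3 -c "
from h import *
togo([.4435,-.115,.12],9.5)"
```

```text
t 2.0 pos [ 0.4165 -0.1882  0.2495] shift [ 0.0487 -0.0619  0.1291] turn [ 0.46 -0.13  9.06] F [ 2.1 -0.3 -0.4] w 0.348 q [ 0.36  0.28 -0.07  2.19  0.04  0.66 -1.  ]
```

>>> {"api": "send_rows", "payload": {
  "series": [
    [[0.016,-0.02,0.02,0.2,-0.1,3,-0.3],[0.014,-0.021,0.03,0.2,0,3,-0.3],[0.014,-0.021,0.04,0,0,3,-0.3],[0,0,0.03,0,0,0,-0.3]]
  ]
}}

```text
time_s: 2.4
ee_pos: [0.4504, -0.109, 0.1315]
tool_rot: [3.127, 0.264, 0.026]
contact_force: [0.8, -0.6, 0.2]
width: 0.35
```

```bash
python3 -c "
from h import *
togo([.4435,-.115,.049],9.5)"
```

```text
t 2.4 pos [ 0.4504 -0.109   0.1315] shift [-0.0092  0.0044  0.0823] turn [ 0.27 -0.95  0.15] F [ 0.8 -0.6  0.2] w 0.35 q [ 0.14  0.49 -0.03  2.3   0.05  0.33 -1.34]
```

>>> {"api": "send_rows", "payload": {
  "series": [
    [[-0.009,0.004,0.02,0.3,-0.5,0,-0.3],[0,0,0.02,0,-0.4,0,-0.3],[0,0,0.02,0,0,0,-0.3],[0,0,0.01,0,0,0,-0.3]]
  ]
}}

```text
time_s: 2.8
ee_pos: [0.4435, -0.1124, 0.0567]
tool_rot: [-3.129, -0.271, 0.001]
contact_force: [0.2, 1.0, -0.2]
width: 0.348
```

```bash
python3 -c "
from h import *
togo([.4435,-.115,.049],9.5)
f=grab_frame('side');cv2.imwrite('pics/b.png',cv2.resize(f['color'][140:260,240:400],None,fx=5,fy=5,interpolation=cv2.INTER_CUBIC))"
```

```text
t 2.8 pos [ 0.4435 -0.1124  0.0567] shift [-0.0004  0.0026  0.0077] turn [-0.08  0.02  0.4 ] F [ 0.2  1.  -0.2] w 0.348 q [ 0.14  0.64 -0.02  2.35  0.07  0.15 -1.34]
```

View pics/b.png

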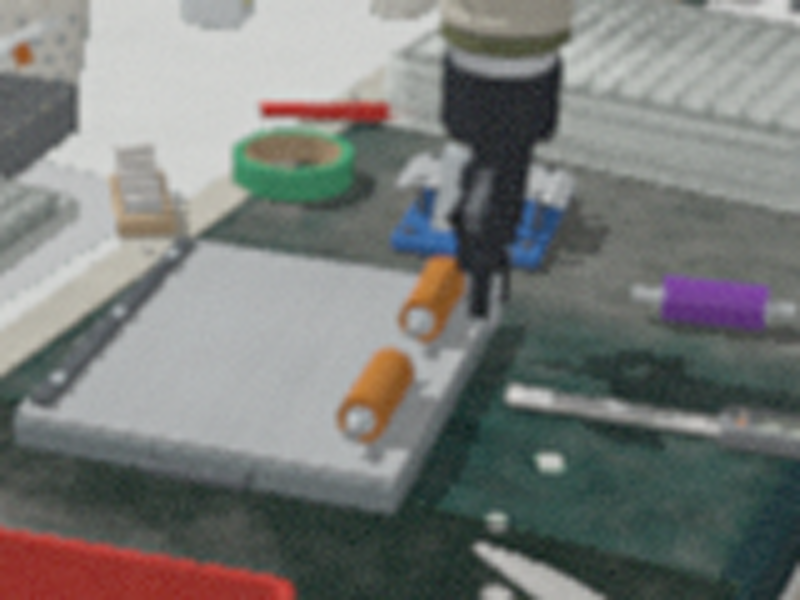

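>>> {"api": "send_rows", "payload": {
  "series": [
    [[0,0.002,0.005,0,0,0.4,-0.3],[0.006,0,0,0,0,0,-0.3],[0.008,0,0,0,0,0,-0.3],[0.012,0,0,0,0,0,-0.3],[0.013,0,0,0,0,0,-0.3],[0.013,0,0,0,0,0,-0.3],[0,0,0,0,0,0,-0.3],[-0.01,0,0,0,0,0,-0.3]]
  ]
}}

```text
time_s: 3.65
ee_pos: [0.4946, -0.1067, 0.0545]
tool_rot: [-3.13, -0.26, -0.013]
contact_force: [0.1, 1.1, -0.7]
width: 0.352
```

```bash
cat >> h.py <<'E'
O=np.array([.551,-.024,.025])
def rollers(f,z=.045):
    w=cloud(f);m=amber(f);k,l,st,ce=cv2.connectedComponentsWithStats(m);th=np.deg2rad(9.3);out=[]
    for i in range(1,k):
        if st[i,4]>50:
            p=w[l==i];p=p[~np.isnan(p[:,2])];c=np.median(p,0)
            if .3<c[0]<.75 and -.45<c[1]<.45:
                d=p.mean(0)-O;L=[d[0]*np.cos(th)+d[1]*np.sin(th),-d[0]*np.sin(th)+d[1]*np.cos(th),d[2]]
                print("px",ce[i].round(1),"n",st[i,4],"world",p.mean(0).round(4),"plate mm",np.round(np.array(L)*1000,1),rect(p[:,:2]))
E
python3 -c "
from h import *
togo([.4435,-.115,.049],9.5)
f=grab_frame('side');rollers(f);cv2.imwrite('pics/c.png',cv2.resize(f['color'][140:260,240:400],None,fx=5,fy=5,interpolation=cv2.INTER_CUBIC))
f=grab_frame('top');rollers(f)"
```

```text
t 3.65 pos [ 0.4946 -0.1067  0.0545] shift [-0.0519 -0.0002  0.005 ] turn [ 0.02 -0.47  0.01] F [ 0.1  1.1 -0.7] w 0.352 q [ 0.12  0.66 -0.02  2.24  0.05  0.22 -1.36]
px [309.6 195.1] n 75 world [ 0.5338 -0.0946  0.0491] plate mm [-28.3 -66.9  24.1] (array([535.1, -96.6]), array([21.6, 71.6]), 12.9)
px [316.1 216.4] n 93 world [0.4493 0.0379 0.0519] plate mm [-90.4  77.5  26.9] (array([451.6,  32.8]), array([21. , 68.8]), 9.1)
px [273.5 242. ] n 191 world [0.4553 0.0297 0.0541] plate mm [-85.8  68.5  29.1] (array([455.8,  29.7]), array([24.9, 65.5]), 10.2)
```

View pics/c.png

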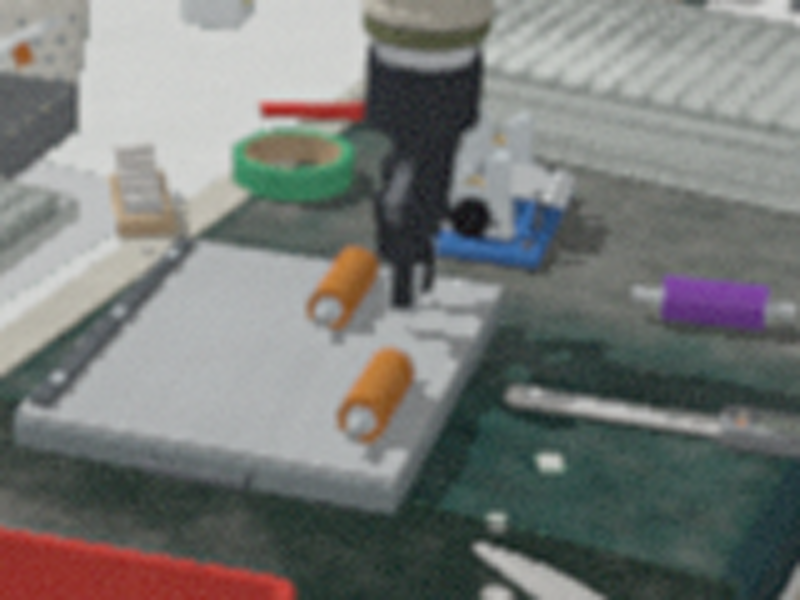

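>>> {"api": "send_rows", "payload": {
  "series": [
    [[-0.01,0,-0.03,0,0,0,-0.3],[0,0,-0.04,0,0,0,-0.3],[-0.01,-0.04,-0.01,0,0,0,-0.3],[-0.01,-0.04,0,0,-3,0,-0.3],[-0.01,-0.04,0,0,-3,0,-0.3],[0,-0.01,0,0,-3,0,-0.3]]
  ]
}}

```text
time_s: 4.35
ee_pos: [0.4218, 0.0129, 0.1377]
tool_rot: [3.11, 0.238, -0.254]
contact_force: [1.1, -0.4, -0.1]
width: 0.346
```

```bash
python3 -c "
from h import *
togo([.4274,.0255,.09],9.5)
f=grab_frame('side');rollers(f)
f=grab_frame('top');rollers(f);cv2.imwrite('pics/d.png',cv2.resize(f['color'][140:260,220:380],None,fx=5,fy=5,interpolation=cv2.INTER_CUBIC))"
```

```text
t 4.35 pos [0.4218 0.0129 0.1377] shift [ 0.0151 -0.0116  0.0458] turn [-0.06  9.34 -0.75] F [ 1.1 -0.4 -0.1] w 0.346 q [-0.17  0.49  0.    2.27 -0.01  0.54 -1.58]
px [309.5 195.2] n 75 world [ 0.5338 -0.0938  0.0491] plate mm [-28.2 -66.1  24.1] (array([535. , -94.5]), array([21.7, 66. ]), 12.1)
px [316.3 216.6] n 93 world [0.4485 0.0379 0.0515] plate mm [-91.2  77.6  26.5] (array([450.7,  34.1]), array([21.3, 66.4]), 9.7)
px [317.2 213.6] n 187 world [ 0.54   -0.0992  0.0516] plate mm [-23.  -72.5  26.6] (array([540.7, -98.7]), array([24.9, 66.2]), 8.7)
```

View pics/d.png

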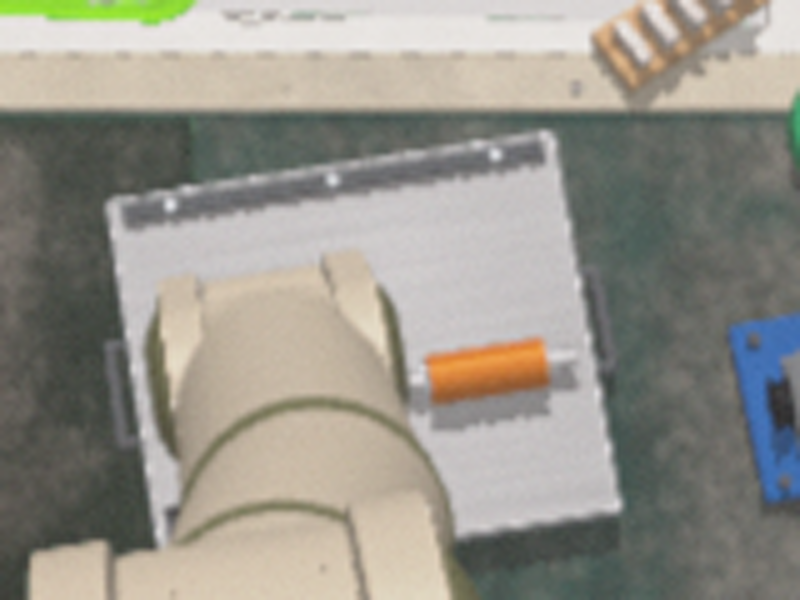

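>>> {"api": "send_rows", "payload": {
  "series": [
    [[0.005,-0.006,0.015,0,-1,-0.4,-0.3],[0.004,-0.005,0.02,0,-1,-0.3,-0.3],[0,0,0.01,0,0,0,-0.3]]
  ]
}}

```text
time_s: 4.75
ee_pos: [0.4249, 0.0199, 0.0911]
tool_rot: [3.103, 0.252, -0.293]
contact_force: [1.2, -0.5, -0.2]
width: 0.354
```

```bash
python3 -c "
from h import *
togo([.4274,.0255,.053],9.5)"
```

```text
t 4.75 pos [0.4249 0.0199 0.0911] shift [ 0.0105 -0.0051  0.0368] turn [-0.05 10.79 -0.2 ] F [ 1.2 -0.5 -0.2] w 0.354 q [-0.18  0.59 -0.    2.28 -0.    0.46 -1.58]
```

>>> {"api": "send_rows", "payload": {
  "series": [
    [[0.003,-0.003,0.013,0,0,0,-0.3],[0.003,-0.002,0.013,0,0,0,-0.3],[0.002,0,0.008,0,0,0,-0.3]]
  ]
}}

```text
time_s: 5.05
ee_pos: [0.4244, 0.0204, 0.0544]
tool_rot: [3.103, 0.243, -0.29]
contact_force: [0.1, 0.4, -0.5]
width: 0.351
```

```bash
python3 -c "
from h import *
togo([.4274,.0255,.053],9.5)
f=grab_frame('side');rollers(f);cv2.imwrite('pics/e.png',cv2.resize(f['color'][140:260,240:400],None,fx=5,fy=5,interpolation=cv2.INTER_CUBIC))"
```

```text
t 5.05 pos [0.4244 0.0204 0.0544] shift [ 0.004  -0.0046  0.0006] turn [ 1.000e-02  1.067e+01 -5.300e-01] F [ 0.1  0.4 -0.5] w 0.351 q [-0.18  0.67 -0.    2.3  -0.    0.36 -1.59]
px [309.7 195.1] n 77 world [ 0.5335 -0.0947  0.049 ] plate mm [-28.7 -67.   24. ] (array([535.2, -96. ]), array([20.3, 71.7]), 11.1)
px [315.3 217.4] n 70 world [0.4482 0.0458 0.0522] plate mm [-90.2  85.4  27.2] (array([450.1,  44.5]), array([21.7, 54.8]), 11.8)
```

View pics/e.png

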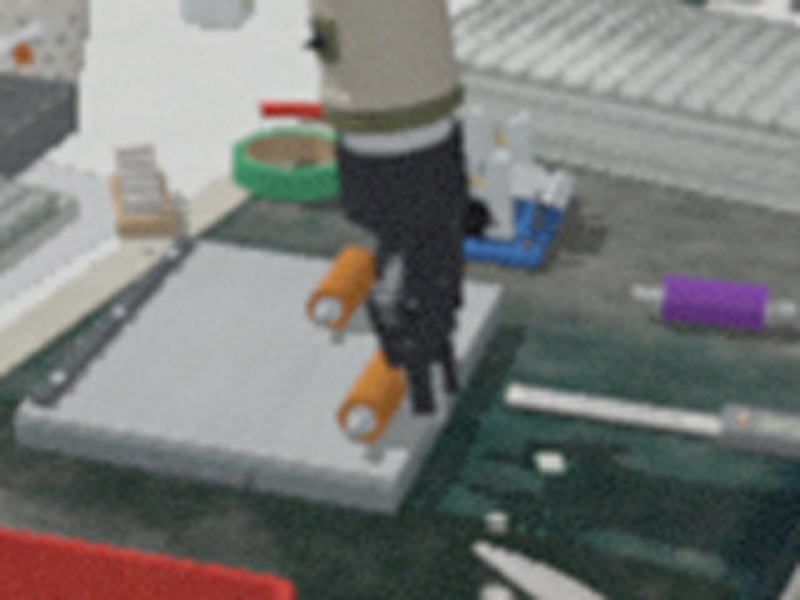

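>>> {"api": "send_rows", "payload": {
  "series": [
    [[0,-0.005,0,0,0,-0.5,-0.3],[0.006,0,-0.001,0,0,0,-0.3],[0.009,0,-0.0017,0,0,0,-0.3],[0.012,0,-0.0023,0,0,0,-0.3],[0.013,0,-0.0024,0,0,0,-0.3],[0.013,0,-0.0024,0,0,0,-0.3],[0,0,0,0,0,0,-0.3],[-0.01,0,0,0,0,0,-0.3]]
  ]
}}

```text
time_s: 5.9
ee_pos: [0.4749, 0.0322, 0.0577]
tool_rot: [3.104, 0.255, -0.279]
contact_force: [-1.3, 0.8, -0.1]
width: 0.352
```

```bash
python3 -c "
from h import *
togo([.4274,.0255,.053],9.5)
for i in range(3):
    f=grab_frame('side');rollers(f)
cv2.imwrite('pics/g.png',cv2.resize(f['color'][140:260,240:400],None,fx=5,fy=5,interpolation=cv2.INTER_CUBIC))"
```

```text
t 5.9 pos [0.4749 0.0322 0.0577] shift [-0.0463 -0.0011  0.0131] turn [-0.02 10.28 -0.11] F [-1.3  0.8 -0.1] w 0.352 q [-0.18  0.68 -0.    2.18 -0.    0.45 -1.59]
px [292.1 212.6] n 91 world [0.5238 0.0498 0.051 ] plate mm [-15.   77.2  26. ] (array([526.3,  46.1]), array([22.4, 69.2]), 7.9)
px [290.  212.4] n 92 world [0.5299 0.0513 0.0509] plate mm [-8.6 77.7 25.9] (array([531.3,  49. ]), array([22.6, 64.1]), 4.4)
px [287.9 211.8] n 92 world [0.5369 0.0516 0.0512] plate mm [-1.7 76.9 26.2] (array([539. ,  50.7]), array([21.5, 63.5]), 8.8)
```

View pics/g.png

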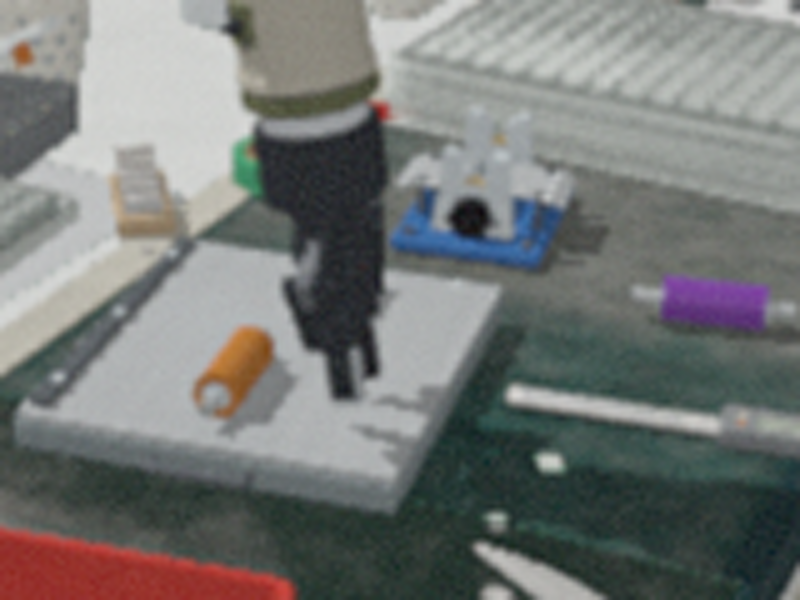

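>>> {"api": "send_rows", "payload": {
  "series": [
    [[-0.01,0,-0.03,0,5,0,0],[0,0,-0.04,0,5,0,0.5],[0,0,-0.02,0,0,-8.5,1],[0,0,0,0,0,-8.5,1],[0,0,0,0,0,-8.5,1],[0,0,0,0,0,-8.5,1],[0,0,0,0,0,-8.5,1],[0,0,0,0,0,-8.5,1],[0,0,0,0,0,-8.5,1],[0,0,0,0,0,-8.5,1],[0,0,0,0,0,-8.5,1],[0,0,0,0,0,-8.5,1]]
  ]
}}

```text
time_s: 7.25
ee_pos: [0.4632, 0.0295, 0.152]
tool_rot: [-2.109, -2.325, 0.014]
contact_force: [0.2, -0.6, -1.0]
width: 1.001
```

```bash
python3 -c "
from h import *
togo([.539,-.097,.14],99.5)
f=grab_frame('side');rollers(f)
f=grab_frame('top');rollers(f);cv2.imwrite('pics/i.png',cv2.resize(f['color'][140:260,220:380],None,fx=5,fy=5,interpolation=cv2.INTER_CUBIC))"
```

```text
t 7.25 pos [0.4632 0.0295 0.152 ] shift [-0.1333  0.0633  0.012 ] turn [-0.49  0.22 -3.92] F [ 0.2 -0.6 -1. ] w 1.001 q [ 0.13  0.48 -0.43  2.25  0.43  0.49 -0.55]
px [309.6 195. ] n 74 world [ 0.5339 -0.0945  0.0492] plate mm [-28.3 -66.8  24.2] (array([535.4, -96.5]), array([20.9, 68.6]), 12.8)
px [265.2 208.1] n 102 world [0.6103 0.063  0.0508] plate mm [72.6 76.3 25.8] (array([612.3,  59.7]), array([23. , 68.9]), 5.5)
px [262.7 188.3] n 146 world [0.6159 0.0622 0.0539] plate mm [78.  74.6 28.9] (array([616.2,  56. ]), array([25. , 65.2]), 10.2)
px [317.7 213.3] n 175 world [ 0.5407 -0.1007  0.0518] plate mm [-22.5 -74.1  26.8] (array([540.5, -98.8]), array([24.2, 65.8]), 8.6)
```

View pics/i.png

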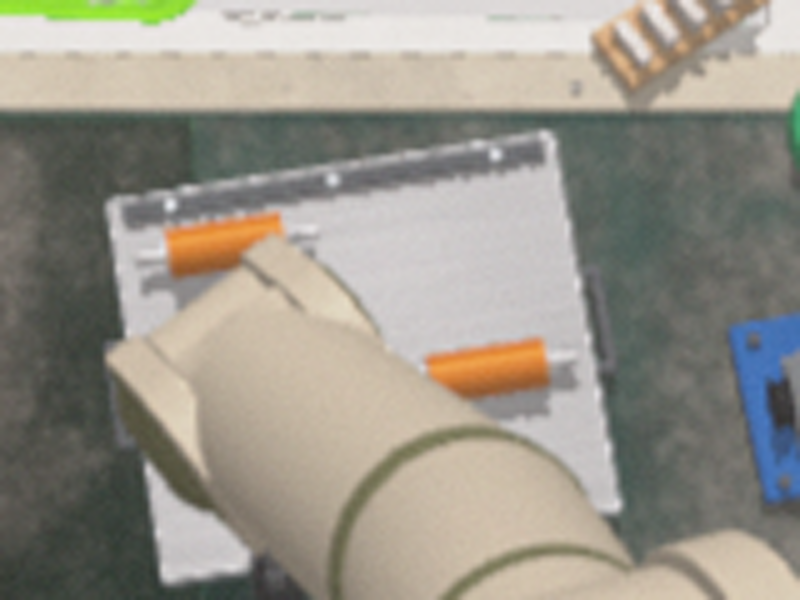

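>>> {"api": "send_rows", "payload": {
  "series": [
    [[-0.034,0.016,0,-0.2,0.1,-2,1],[-0.034,0.016,0,-0.2,0.1,-2,1],[-0.034,0.016,0,0,0,0,1],[-0.03,0.016,0,0,0,0,1],[0,0,0,0,0,0,1]]
  ]
}}

```text
time_s: 7.85
ee_pos: [0.5451, -0.0961, 0.1517]
tool_rot: [-2.051, -2.377, 0.003]
contact_force: [-0.5, -0.5, 0.3]
width: 1.001
```

```bash
python3 -c "
from h import *
togo([.539,-.097,.049],99.5)"
```

```text
t 7.85 pos [ 0.5451 -0.0961  0.1517] shift [-1.000e-04 -5.800e-03  1.027e-01] turn [-0.15 -0.04 -1.08] F [-0.5 -0.5  0.3] w 1.001 q [ 0.4   0.57 -0.47  2.06  0.44  0.61 -0.23]
```

>>> {"api": "send_rows", "payload": {
  "series": [
    [[0,-0.006,0.03,0,0,-1,1],[0,0,0.03,0,0,0,1],[0,0,0.025,0,0,0,1],[0,0,0.012,0,0,0,1],[0,0,0.004,0,0,0,1]]
  ]
}}

```text
time_s: 8.35
ee_pos: [0.5372, -0.0968, 0.0484]
tool_rot: [-2.058, -2.372, 0.002]
contact_force: [-0.1, 0.3, -0.6]
width: 0.999
```

```bash
python3 -c "
from h import *
togo([.539,-.097,.049],99.5)
f=grab_frame('side');rollers(f);cv2.imwrite('pics/j.png',cv2.resize(f['color'][140:260,240:400],None,fx=5,fy=5,interpolation=cv2.INTER_CUBIC))"
```

```text
t 8.35 pos [ 0.5372 -0.0968  0.0484] shift [-0.0005  0.0017 -0.0006] turn [-0.1  -0.02 -1.37] F [-0.1  0.3 -0.6] w 0.999 q [ 0.29  0.71 -0.32  2.14  0.59  0.38 -0.37]
px [309.6 195.1] n 75 world [ 0.5334 -0.0942  0.0494] plate mm [-28.7 -66.5  24.4] (array([536.1, -95.3]), array([21.2, 70.3]), 11.5)
px [272.1 209.5] n 92 world [0.5873 0.0601 0.0503] plate mm [49.4 77.1 25.3] (array([589.3,  56.4]), array([22.2, 65.3]), 6.8)
```

View pics/j.png

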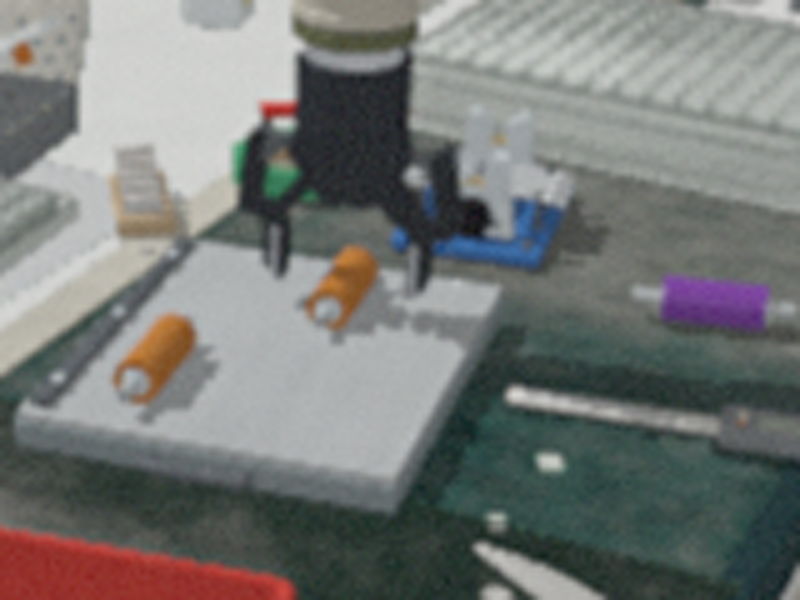

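>>> {"api": "send_rows", "payload": {
  "series": [
    [[0,0.002,0,0,0,-1.3,0],[0,0,0,0,0,0,-1],[0,0,0,0,0,0,-1],[0,0,0,0,0,0,-1],[0,0,0,0,0,0,-1],[0,0,-0.01,0,0,0,-1]]
  ],
  "squeeze": 40
}}

```text
time_s: 9.0
ee_pos: [0.5396, -0.0957, 0.061]
tool_rot: [2.032, 2.396, -0.0]
contact_force: [0.5, -0.0, -2.0]
width: 0.337
```

```bash
python3 -c "
from h import *
togo([.539,-.097,.17],99.5)
f=grab_frame('side');rollers(f);cv2.imwrite('pics/k.png',cv2.resize(f['color'][140:260,240:400],None,fx=5,fy=5,interpolation=cv2.INTER_CUBIC))"
```

```text
t 9.0 pos [ 0.5396 -0.0957  0.061 ] shift [-0.0012 -0.0008 -0.109 ] turn [-0.01  0.01 -0.1 ] F [ 0.5 -0.  -2. ] w 0.337 q [ 0.31  0.7  -0.35  2.13  0.58  0.41 -0.34]
px [308.2 192.7] n 57 world [ 0.5355 -0.0864  0.0606] plate mm [-25.3 -59.1  35.6] (array([541. , -93.6]), array([22.7, 68. ]), 19.5)
px [274.6 209.9] n 96 world [0.5794 0.0588 0.0504] plate mm [41.4 77.2 25.4] (array([580.5,  55.2]), array([23.8, 67.2]), 2.9)
```

View pics/k.png

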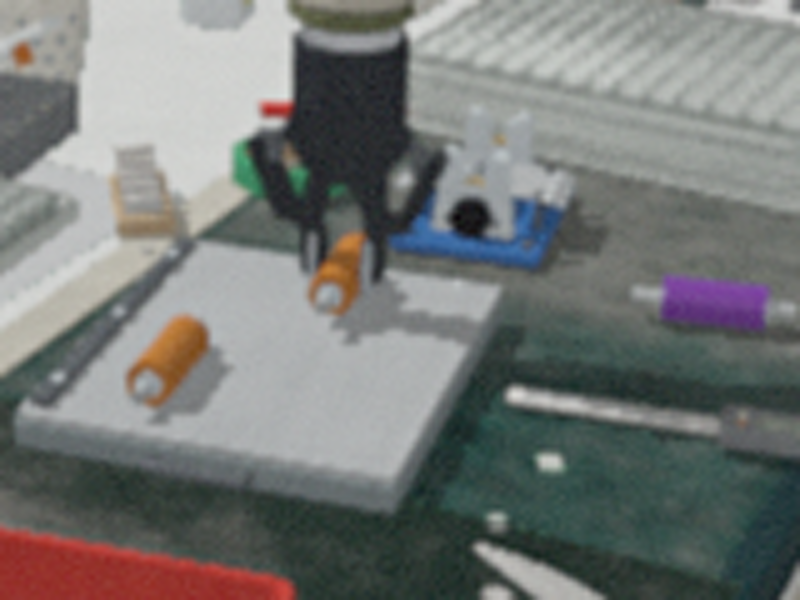

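>>> {"api": "send_rows", "payload": {
  "series": [
    [[0,0,-0.03,0,0,0,-1],[0,0,-0.04,0,0,0,-1],[0,0,-0.04,0,0,0,-1],[0.03,0.001,0,0,0,0,-1],[0.043,0.001,0,0,0,0,-1],[0.043,0.001,0,0,0,0,-1],[0.043,0.001,0,0,0,0,-1],[0.043,0.001,0,0,0,0,-1],[0.043,0.001,0,0,0,0,-1],[0.043,0.001,0,0,0,0,-1],[0.043,0.001,0,0,0,0,-1],[0.043,0.001,0,0,0,0,-1],[0.043,0.001,0,0,0,0,-1]]
  ]
}}

```text
time_s: 10.35
ee_pos: [0.4853, 0.3224, 0.1836]
tool_rot: [2.05, 2.369, 0.006]
contact_force: [1.0, -0.4, -0.9]
width: 0.335
```

>>> {"api": "send_rows", "payload": {
  "series": [
    [[0,0,0,0,0,-8.3,-1],[0,0,0,0,0,-8.3,-1],[0,0,0,0,0,-8.3,-1],[0,0,0,0,0,-8.3,-1],[0,0,0,0,0,-8.3,-1],[0,0,0,0,0,-8.3,-1],[0,0,0,0,0,-8.3,-1],[0,0,0,0,0,-8.3,-1],[0,0,0,0,0,-8.3,-1],[0,0,0,0,0,-8.3,-1],[0,0,0,0,0,-4,-1]]
  ]
}}

```text
time_s: 11.45
ee_pos: [0.4808, 0.3313, 0.19]
tool_rot: [-0.232, 3.119, 0.001]
contact_force: [-0.5, 0.6, -0.5]
width: 0.335
```

```bash
python3 -c "
from h import *
togo([.479,.330,.09],190.4)
f=grab_frame('side');rollers(f);cv2.imwrite('pics/l.png',cv2.resize(f['color'][130:330,150:450],None,fx=2.6,fy=2.6,interpolation=cv2.INTER_CUBIC))
f=grab_frame('top');rollers(f);cv2.imwrite('pics/l2.png',cv2.resize(f['color'][110:320,120:440],None,fx=2.5,fy=2.5,interpolation=cv2.INTER_CUBIC))"
```

```text
t 11.45 pos [0.4808 0.3313 0.19  ] shift [ 0.0034 -0.001   0.0999] turn [-0.03  0.8  -1.89] F [-0.5  0.6 -0.5] w 0.335 q [-0.11  0.66 -0.91  1.96  0.7   0.87  0.32]
px [266.7 213.5] n 191 world [0.5184 0.2036 0.1199] plate mm [  4.6 229.9  94.9] (array([527.7, 187.2]), array([ 32. , 348.7]), 23.9)
px [241.3 214.7] n 96 world [0.5054 0.347  0.1826] plate mm [ 14.9 373.5 157.6] (array([505.4, 344.4]), array([22.2, 19.8]), 11.3)
```

View pics/l.png

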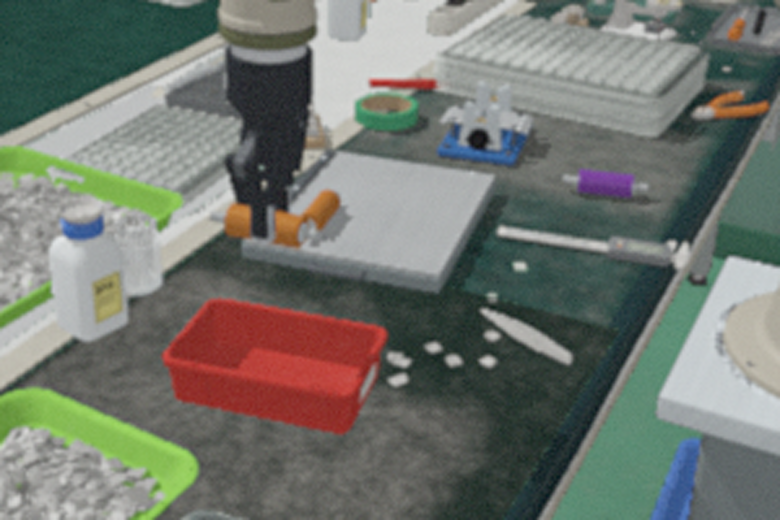

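View pics/l2.png

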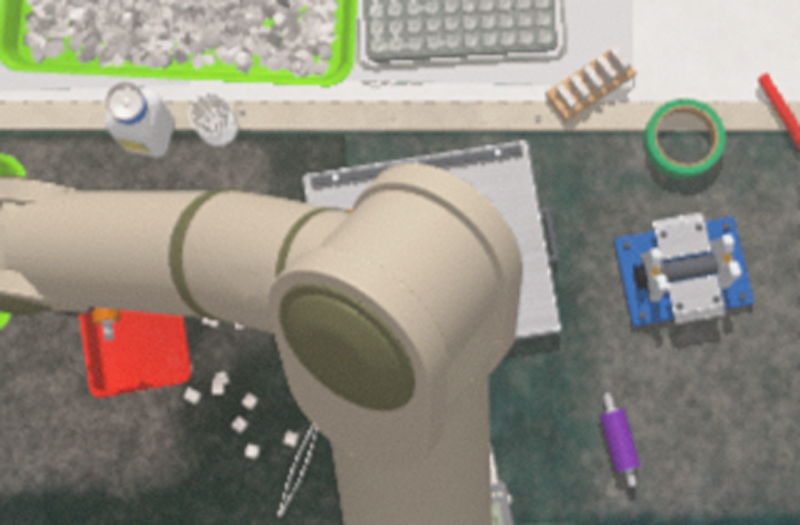

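>>> {"api": "send_rows", "payload": {
  "series": [
    [[0.003,-0.001,0.035,0,0.6,-1.8,-1],[0,0,0.035,0,0,0,-1],[0,0,0.035,0,0,0,-1],[0,0,0,0,0,0,-1]]
  ]
}}

```text
time_s: 11.95
ee_pos: [0.4807, 0.3299, 0.0846]
tool_rot: [-0.255, 3.124, 0.002]
contact_force: [-0.5, -0.4, -1.0]
width: 0.329
```

```bash
python3 -c "
from h import *
togo([.479,.330,.035],190.4)
f=grab_frame('side');rollers(f);cv2.imwrite('pics/m.png',cv2.resize(f['color'][180:330,150:350],None,fx=4,fy=4,interpolation=cv2.INTER_CUBIC))"
```

```text
t 11.95 pos [0.4807 0.3299 0.0846] shift [0.002  0.0004 0.0495] turn [ 0.03  0.44 -1.07] F [-0.5 -0.4 -1. ] w 0.329 q [-0.2   0.78 -0.78  2.03  0.88  0.7   0.18]
px [274.3 209.8] n 89 world [0.5775 0.0637 0.0534] plate mm [40.3 82.3 28.4] (array([525.2, 175.3]), array([ 24.9, 325.8]), 25.1)
px [242.4 252.8] n 85 world [0.506  0.3471 0.0776] plate mm [ 15.5 373.5  52.6] (array([501.7, 355.8]), array([20. , 56.6]), 32.7)
px [261.6 255.6] n 103 world [0.4588 0.3351 0.0777] plate mm [-33.  369.3  52.7] (array([467.3, 310.9]), array([25.2, 71. ]), 22.7)
```

View pics/m.png

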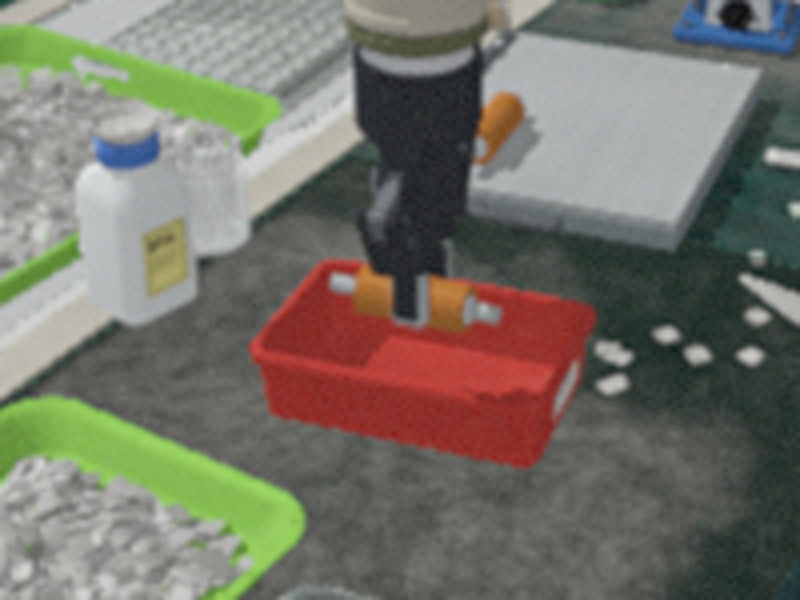

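>>> {"api": "send_rows", "payload": {
  "series": [
    [[0.002,0,0.02,0,0.3,-1,-1],[0,0,0.015,0,0,0,-1],[0,0,0.01,0,0,0,-1],[0,0,0.003,0,0,0,-1],[0,0,0,0,0,0,-1]]
  ]
}}

```text
time_s: 12.5
ee_pos: [0.4825, 0.3339, 0.0439]
tool_rot: [-0.275, 3.117, 0.01]
contact_force: [0.0, -0.4, -1.8]
width: 0.335
```

```bash
python3 -c "
from h import *
togo([.479,.330,.035],190.4)"
```

```text
t 12.5 pos [0.4825 0.3339 0.0439] shift [ 0.0042 -0.0032  0.0088] turn [ 0.31  0.74 -0.32] F [ 0.  -0.4 -1.8] w 0.335 q [-0.24  0.83 -0.72  2.04  0.97  0.64  0.12]
```

>>> {"api": "send_rows", "payload": {
  "series": [
    [[0.003,-0.002,0.006,0,0.5,-0.3,-1],[0,0,0.004,0,0,0,-1],[0,0,0,0,0,0,-1],[0,0,0,0,0,0,-0.1],[0,0,0,0,0,0,0],[0,0,0,0,0,0,0.1],[0,0,0,0,0,0,0.1],[0,0,-0.01,0,0,0,0.1],[0,0,-0.03,0,0,0,0.1],[0,0,-0.04,0,0,0,0.1],[0,0,-0.04,0,0,0,0.1]]
  ]
}}

```text
time_s: 13.6
ee_pos: [0.4777, 0.3299, 0.156]
tool_rot: [0.287, -3.126, -0.005]
contact_force: [0.9, -0.6, 0.0]
width: 0.552
```

```bash
python3 -c "
from h import *
togo([.59,.058,.18],99.5)
f=grab_frame('side');rollers(f);cv2.imwrite('pics/n.png',cv2.resize(f['color'][180:330,150:350],None,fx=4,fy=4,interpolation=cv2.INTER_CUBIC))"
```

```text
t 13.6 pos [0.4777 0.3299 0.156 ] shift [-0.0609 -0.2877 -0.0252] turn [ 4.000e-02 -2.700e-01  9.098e+01] F [ 0.9 -0.6  0. ] w 0.552 q [-0.12  0.7  -0.89  1.98  0.75  0.82  0.32]
px [273.9 209.8] n 94 world [0.5815 0.0595 0.0507] plate mm [43.5 77.5 25.7] (array([583.4,  57.2]), array([21. , 62.7]), 8.9)
px [252.9 270.9] n 193 world [0.4827 0.3384 0.0274] plate mm [ -8.8 368.7   2.4] (array([497.9, 331. ]), array([49.9, 99.4]), 77.2)
```

View pics/n.png

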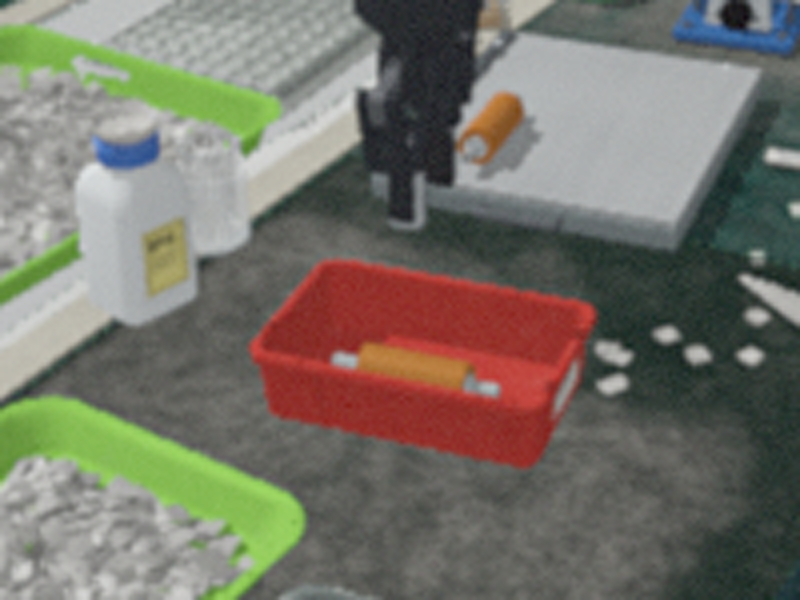

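>>> {"api": "send_rows", "payload": {
  "series": [
    [[-0.007,-0.036,-0.003,0,0,0,0.5],[-0.007,-0.036,-0.003,0,0,0,1],[-0.007,-0.036,-0.003,0,0,0,1],[-0.007,-0.036,-0.003,0,0,0,1],[-0.007,-0.036,-0.003,0,0,0,1],[-0.007,-0.036,-0.003,0,0,0,1],[-0.007,-0.036,-0.003,0,0,0,1],[-0.007,-0.03,-0.003,0,0,0,1]]
  ]
}}

```text
time_s: 14.45
ee_pos: [0.5884, 0.0632, 0.1953]
tool_rot: [-0.305, 3.113, 0.021]
contact_force: [0.4, 0.1, -1.1]
width: 1.001
```

>>> {"api": "send_rows", "payload": {
  "series": [
    [[0,0,0,0,0,8.4,1],[0,0,0,0,0,8.4,1],[0,0,0,0,0,8.4,1],[0,0,0,0,0,8.4,1],[0,0,0,0,0,8.4,1],[0,0,0,0,0,8.4,1],[0,0,0,0,0,8.4,1],[0,0,0,0,0,8.4,1],[0,0,0,0,0,8.4,1],[0,0,0,0,0,8.4,1],[0,0,0,0,0,6,1]]
  ]
}}

```text
time_s: 15.55
ee_pos: [0.5887, 0.0566, 0.2028]
tool_rot: [2.044, 2.385, 0.036]
contact_force: [-0.0, 0.2, 0.2]
width: 0.999
```

```bash
python3 -c "
from h import *
togo([.59,.058,.15],99.5)
f=grab_frame('side');rollers(f)
f=grab_frame('top');rollers(f);cv2.imwrite('pics/o.png',cv2.resize(f['color'][140:260,220:380],None,fx=5,fy=5,interpolation=cv2.INTER_CUBIC))"
```

```text
t 15.55 pos [0.5887 0.0566 0.2028] shift [0.0004 0.0006 0.0528] turn [ 1.03 -0.81 -0.69] F [-0.   0.2  0.2] w 0.999 q [ 0.19  0.54 -0.54  1.95  0.39  0.74 -0.42]
px [273.9 209.8] n 94 world [0.5814 0.0593 0.0504] plate mm [43.5 77.3 25.4] (array([584. ,  55.6]), array([19.2, 68. ]), 9.5)
px [252.9 270.9] n 193 world [0.4827 0.3385 0.0274] plate mm [ -8.8 368.7   2.4] (array([497.3, 329.8]), array([49.3, 97.9]), 77.2)
px [172.9 232.8] n 232 world [0.4858 0.3311 0.028 ] plate mm [ -7.  360.9   3. ] (array([486.1, 333.3]), array([69.2, 29.6]), 9.9)
```

View pics/o.png

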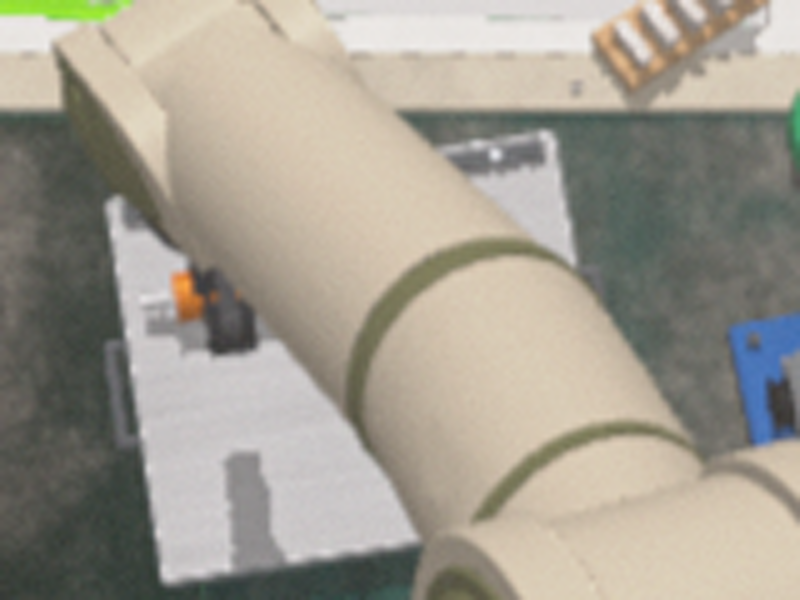

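>>> {"api": "send_rows", "payload": {
  "series": [
    [[0,-0.003,0.035,0.5,-0.4,-0.7,1],[0,0,0.04,0.5,-0.4,0,1],[0,0,0.04,0,0,0,1],[0,0,0.015,0,0,0,1]]
  ]
}}

```text
time_s: 16.05
ee_pos: [0.5899, 0.0583, 0.0742]
tool_rot: [2.001, 2.413, 0.012]
contact_force: [-0.5, -0.1, 1.1]
width: 1.001
```

```bash
python3 -c "
from h import *
togo([.585,.055,.051],99.5)
f=grab_frame('side');rollers(f);cv2.imwrite('pics/p.png',cv2.resize(f['color'][140:260,220:380],None,fx=5,fy=5,interpolation=cv2.INTER_CUBIC))"
```

```text
t 16.05 pos [0.5899 0.0583 0.0742] shift [-0.0023 -0.0057  0.0232] turn [0.59 0.   1.18] F [-0.5 -0.1  1.1] w 1.001 q [ 0.07  0.71 -0.4   2.02  0.56  0.5  -0.55]
px [273.8 209.8] n 95 world [0.5817 0.0591 0.0502] plate mm [43.7 77.1 25.2] (array([584. ,  56.4]), array([20.3, 64.6]), 8.5)
px [252.8 270.9] n 192 world [0.4829 0.3386 0.0275] plate mm [ -8.6 368.8   2.5] (array([499.5, 331.1]), array([ 51.1, 101. ]), 76.1)
```

View pics/p.png

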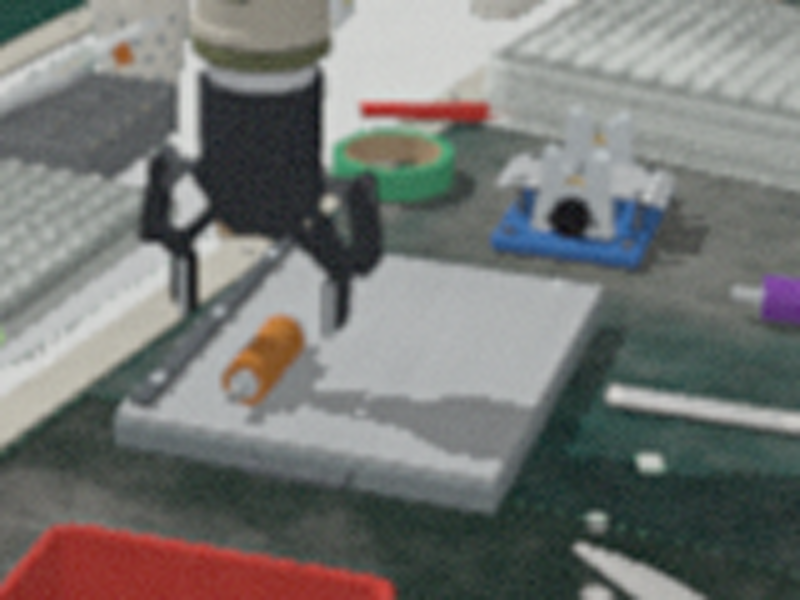

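>>> {"api": "send_rows", "payload": {
  "series": [
    [[-0.002,-0.005,0,0.5,0,1.1,0.5],[0,0,0.011,0,0,0,0.5],[0,0,0.01,0,0,0,0.5],[0,0,0.002,0,0,0,0.5]]
  ]
}}

```text
time_s: 16.5
ee_pos: [0.5857, 0.0557, 0.051]
tool_rot: [2.024, 2.403, 0.004]
contact_force: [-0.7, -0.4, -0.3]
width: 0.752
```

```bash
python3 -c "
from h import *
togo([.585,.055,.051],99.5)"
```

```text
t 16.5 pos [0.5857 0.0557 0.051 ] shift [-0.0005 -0.0008 -0.    ] turn [ 0.12 -0.08  0.29] F [-0.7 -0.4 -0.3] w 0.752 q [ 0.06  0.74 -0.37  2.04  0.58  0.46 -0.58]
```

>>> {"api": "send_rows", "payload": {
  "series": [
    [[0,0,0,0,0,0,-1],[0,0,0,0,0,0,-1],[0,0,0,0,0,0,-1],[0,0,0,0,0,0,-1],[0,0,-0.01,0,0,0,-1],[0,0,-0.03,0,0,0,-1],[0,0,-0.04,0,0,0,-1],[0,0,-0.04,0,0,0,-1]]
  ],
  "squeeze": 50
}}

```text
time_s: 17.3
ee_pos: [0.5829, 0.0555, 0.1725]
tool_rot: [-2.017, -2.401, 0.006]
contact_force: [1.1, -0.0, -0.6]
width: 0.329
```

```bash
python3 -c "
from h import *
togo([.535,-.3315,.17],100)
f=grab_frame('side');rollers(f)"
```

```text
t 17.3 pos [0.5829 0.0555 0.1725] shift [-0.3729 -0.114   0.0025] turn [-0.36 -0.1  -0.07] F [ 1.1 -0.  -0.6] w 0.329 q [ 0.16  0.58 -0.52  1.97  0.43  0.71 -0.45]
px [273.5 175.4] n 57 world [0.5749 0.0732 0.1704] plate mm [ 39.3  92.1 145.4] (array([578.5,  63.5]), array([22.9, 52.4]), 9.3)
px [252.9 270.9] n 192 world [0.4824 0.3388 0.0276] plate mm [ -9.1 369.1   2.6] (array([493.9, 331.4]), array([48.6, 89.8]), 75.1)
```

>>> {"api": "send_rows", "payload": {
  "series": [
    [[-0.037,-0.0114,0,0,0,0,-1],[-0.037,-0.0114,0,0,0,0,-1],[-0.037,-0.0114,0,0,0,0,-1],[-0.037,-0.0114,0,0,0,0,-1],[-0.037,-0.0114,0,0,0,0,-1],[-0.037,-0.0114,0,0,0,0,-1],[-0.037,-0.0114,0,0,0,0,-1],[-0.037,-0.0114,0,0,0,0,-1],[-0.037,-0.0114,0,0,0,0,-1],[-0.037,-0.0114,0,0,0,0,-1],[0,0,0,0,0,0,-1]]
  ]
}}

```text
time_s: 18.45
ee_pos: [0.5372, -0.3412, 0.188]
tool_rot: [2.008, 2.402, 0.015]
contact_force: [-0.3, -0.4, -1.5]
width: 0.331
```

```bash
python3 -c "
from h import *
togo([.535,-.3315,.12],100)"
```

```text
t 18.45 pos [ 0.5372 -0.3412  0.188 ] shift [ 0.0101 -0.0014  0.068 ] turn [0.82 0.12 0.2 ] F [-0.3 -0.4 -1.5] w 0.331 q [ 0.85  0.61 -0.56  1.85  0.44  0.79  0.24]
```

>>> {"api": "send_rows", "payload": {
  "series": [
    [[0.009,-0.001,0.03,0.5,0.1,0.2,-1],[0,0,0.03,0.2,0,0,-1],[0,0,0.01,0,0,0,-1],[0,0,0,0,0,0,-1]]
  ]
}}

```text
time_s: 18.85
ee_pos: [0.5349, -0.3344, 0.1189]
tool_rot: [2.022, 2.398, 0.003]
contact_force: [-0.1, -0.3, -0.8]
width: 0.33
```

```bash
python3 -c "
from h import *
togo([.535,-.3315,.12],100)
for n in('side','top'):
    f=grab_frame(n);np.savez(f'pics/q_{n}.npz',**{k:f[k] for k in('color','depth','camera_matrix','extrinsics')})
    c=proj(f,[[.535,-.3315,.08]])[0].astype(int)
    cv2.imwrite(f'pics/q_{n}.png',cv2.resize(f['color'][c[1]-35:c[1]+35,c[0]-45:c[0]+45],None,fx=8,fy=8,interpolation=cv2.INTER_CUBIC));rollers(f)
"
```

```text
t 18.85 pos [ 0.5349 -0.3344  0.1189] shift [ 0.0028  0.0006 -0.0011] turn [ 0.26  0.14 -0.28] F [-0.1 -0.3 -0.8] w 0.33 q [ 0.79  0.69 -0.49  1.91  0.51  0.66  0.15]
px [252.9 270.9] n 191 world [0.4825 0.3387 0.0276] plate mm [ -9.  369.    2.6] (array([497.9, 332.6]), array([42.9, 95.3]), 84.2)
px [395.9 212.9] n 73 world [ 0.5305 -0.3154  0.1213] plate mm [ -67.3 -284.3   96.3] (array([ 531.1, -315.6]), array([25.5, 24.1]), 10.0)
px [172.9 232.8] n 234 world [0.4857 0.3311 0.0276] plate mm [ -7.  361.    2.6] (array([486. , 333.3]), array([69. , 29.3]), 9.9)
```

View pics/q_side.png

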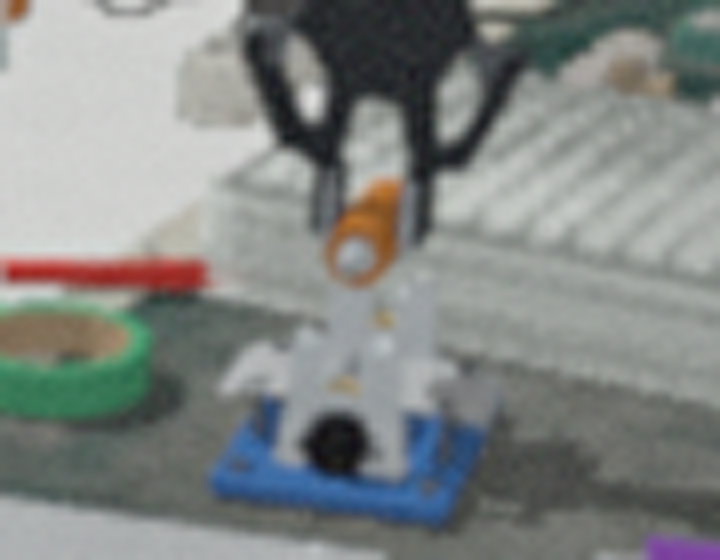

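View pics/q_top.png

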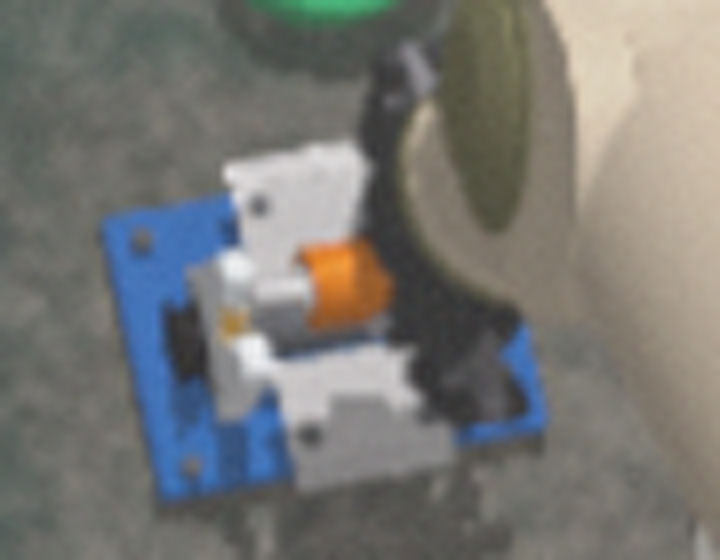

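```bash
cat > ov.py <<'E'
from h import *
def cyl(c,ax,r,y0,y1):
    ax=ax/np.linalg.norm(ax);u=np.cross(ax,[0,0,1.]);u/=np.linalg.norm(u);v=np.cross(u,ax);t=np.linspace(0,2*np.pi,40)
    return [c+ax*y+r*(np.cos(t)[:,None]*u+np.sin(t)[:,None]*v) for y in(y0,y1)]
def overlay(f,c,yaw,stand,syaw,name,center,half=(45,35),s=8):
    img=cv2.resize(f["color"],None,fx=s,fy=s,interpolation=cv2.INTER_CUBIC)
    def dr(P,col):
        q=(proj(f,P)+.5)*s-.5;cv2.polylines(img,[np.round(q).astype(int)],True,col,1)
    y=np.deg2rad(yaw);ax=np.array([-np.sin(y),np.cos(y),0])
    if c is not None:
        c=np.asarray(c,float)
        for P in cyl(c,ax,.015,-.035,.035):dr(P,(0,255,0))
        for P in cyl(c,ax,.005,-.055,.055):dr(P,(255,255,0))
    t=np.deg2rad(syaw);R=np.array([[np.cos(t),-np.sin(t),0],[np.sin(t),np.cos(t),0],[0,0,1]])
    M=lambda P:np.asarray(P,float)@R.T+[stand[0],stand[1],0]
    dr(M([[-.055,-.075,.01],[.055,-.075,.01],[.055,.075,.01],[-.055,.075,.01]]),(0,255,255))
    for sg in(-1,1):
        for yy in(.038,.048):
            dr(M([[-.0145,sg*yy,.072],[-.0065,sg*yy,.064],[-.0065,sg*yy,.050],[.0065,sg*yy,.05],[.0065,sg*yy,.064],[.0145,sg*yy,.072]]),(0,0,255))
    q=((proj(f,[center])[0]).astype(int));
    cv2.imwrite(name,img[(q[1]-half[1])*s:(q[1]+half[1])*s,(q[0]-half[0])*s:(q[0]+half[0])*s])
E
python3 - <<'E'
from ov import *
ee=np.array([.5349,-.3344,.1189])
for n in("side","top"):
    f=dict(np.load(f"pics/q_{n}.npz"))
    overlay(f,ee-[0,0,.011],10,(.535,-.3315),10,f"pics/r_{n}.png",[.535,-.3315,.08])
f=dict(np.load("pics/q_top.npz"));c=proj(f,[[.535,-.3315,.08]])[0].astype(int)
P=at_z(f,(np.array([[309,288],[251,293]])+.5)/8-.5+c-[45,35],.110);print(P-ee)
E
```

```text
[[-0.00449032  0.02979102 -0.0089    ]
 [-0.00629263  0.05037819 -0.0089    ]]
```

View pics/r_side.png

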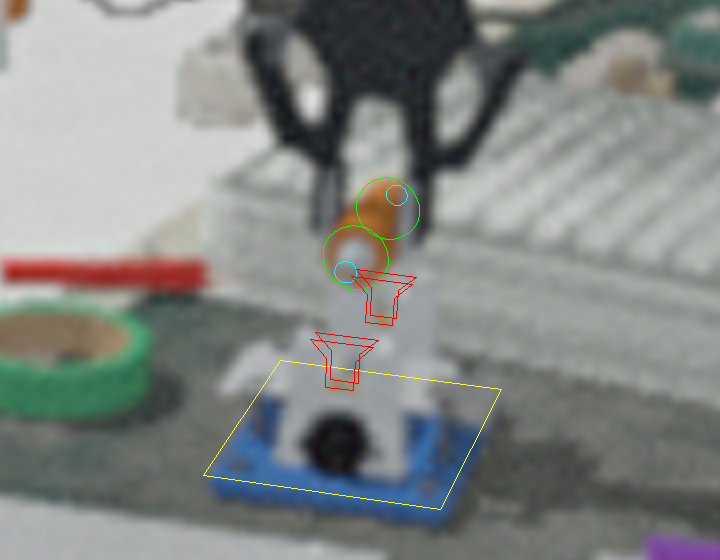

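View pics/r_top.png

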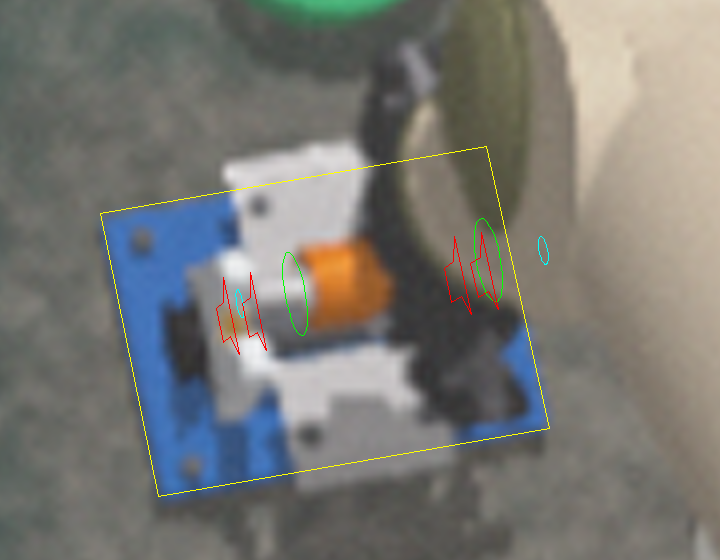

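Run:
```python
from ov import *
# brown/yellow spots in slots, from start images
for n in("top","side"):
    f=dict(np.load(f"pics/a_{n}.npz"));h=cv2.cvtColor(f["color"],cv2.COLOR_BGR2HSV).astype(int)
    pr=[proj(f,[[.535+(-np.sin(.1745))*s*.043,-.3315+np.cos(.1745)*s*.043,.05]])[0] for s in(1,-1)]
    for p in pr:
        x,y=np.round(p).astype(int);sub=h[y-4:y+5,x-4:x+5]
        w=((sub[...,0]>8)&(sub[...,0]<32))*np.clip(sub[...,1]-40,0,None).astype(float)
        yy,xx=np.mgrid[y-4:y+5,x-4:x+5];c=np.array([(w*xx).sum(),(w*yy).sum()])/w.sum()
        print(n,"pred",p.round(2),"obs",c.round(2),at_z(f,[c],.05).round(4),"model",at_z(f,[p],.05).round(4))
    for sgn in (1,): pass
# roller crops at 16x without overlay
for n,c0 in(("side",[.535,-.30,.11]),("top",[.535,-.29,.11])):
    f=dict(np.load(f"pics/q_{n}.npz"));c=proj(f,[c0])[0].astype(int);print(n,c)
    cv2.imwrite(f"pics/s_{n}.png",cv2.resize(f["color"][c[1]-14:c[1]+14,c[0]-16:c[0]+16],None,fx=20,fy=20,interpolation=cv2.INTER_CUBIC))
    cl=cloud(f);
```

```text
top pred [381.62 217.88] obs [381.6  218.13] [[ 0.5268 -0.2891  0.05  ]] model [[ 0.5275 -0.2892  0.05  ]]
top pred [410.17 212.9 ] obs [410.29 212.73] [[ 0.543  -0.3742  0.05  ]] model [[ 0.5425 -0.3738  0.05  ]]
side pred [334.21 175.64] obs [334.82 175.8 ] [[ 0.525  -0.2889  0.05  ]] model [[ 0.5275 -0.2892  0.05  ]]
side pred [339.17 167.55] obs [339.55 167.52] [[ 0.5414 -0.3749  0.05  ]] model [[ 0.5425 -0.3738  0.05  ]]
side [334 158]
top [385 211]
```

View pics/s_side.png

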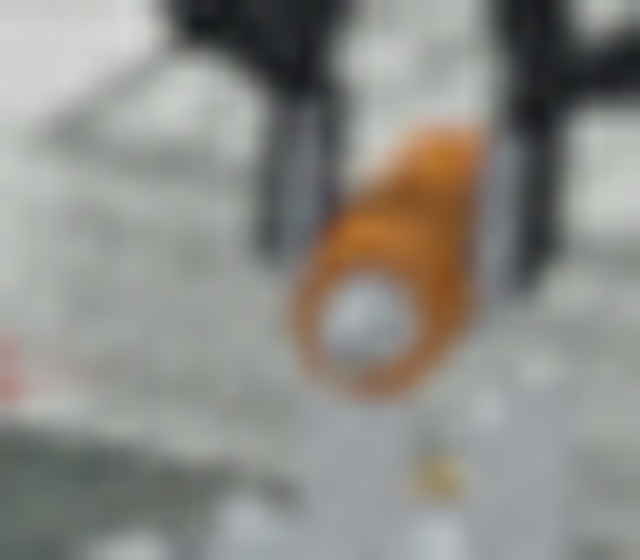

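View pics/s_top.png

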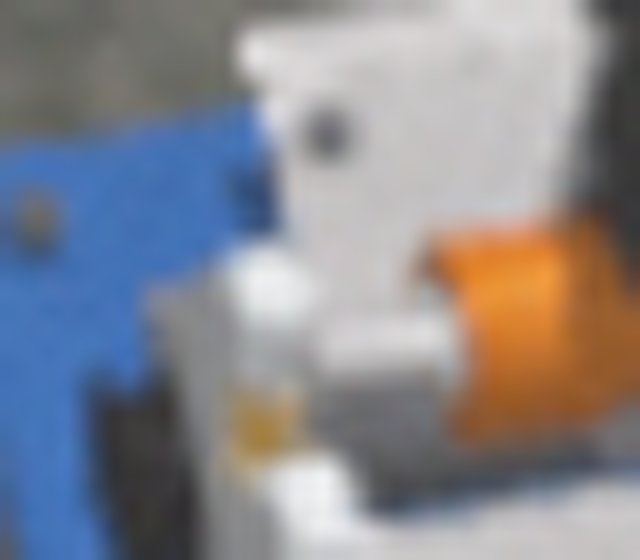

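Run:
```python
from ov import *
ee=np.array([.5349,-.3344,.1189]);fs={n:dict(np.load(f"pics/q_{n}.npz")) for n in("side","top")}
obs={"side":np.array([335.9,159.25]),"top":np.array([384.1,214.0])}
from scipy.optimize import least_squares
r=least_squares(lambda p:np.r_[proj(fs["side"],[p])[0]-obs["side"],proj(fs["top"],[p])[0]-obs["top"]],ee)
print(r.x,r.fun); ax=np.array([-np.sin(np.deg2rad(10)),np.cos(np.deg2rad(10)),0])
print("centre",r.x-.055*ax,"rel ee",r.x-.055*ax-ee)
s=read_state();print(s["ee_pos"],Ro.from_rotvec(s["tool_rot"]).as_matrix().round(3))
for n in fs:
    # orange cloud near end
    m=amber(fs[n]);w=cloud(fs[n]);k,l,st,ce=cv2.connectedComponentsWithStats(m)
    for i in range(1,k):
        p=w[l==i]
        if st[i,4]>25 and abs(np.nanmedian(p[:,1])+.31)<.06:
            q=(p-ee)@np.c_[np.array([ax[1],-ax[0],0]),ax,[0,0,1]];print(n,st[i],"local min/max",np.nanpercentile(q,[3,50,97],axis=0).round(4).tolist())
```

```text
[ 0.52629023 -0.28391581  0.11573731] [-0.87721447 -0.13625322  0.2343204   0.66357039]
centre [ 0.53584088 -0.33808024  0.11573731] rel ee [ 0.00094088 -0.00368024 -0.00316269]
[ 0.53565684 -0.33473253  0.12032399] [[-0.169  0.986  0.007]
 [ 0.986  0.169 -0.003]
 [-0.004  0.006 -1.   ]]
side [334 151   7   9  34] local min/max [[-0.0135, -0.0232, -0.0069], [-0.0033, 0.0219, 0.0023], [0.0085, 0.0339, 0.0049]]
top [370  91   8   5  28] local min/max [[0.3686, -0.0093, -0.0406], [0.3729, 0.0005, -0.0304], [0.3766, 0.009, -0.022]]
top [391 208  11  11  73] local min/max [[-0.012, 0.0084, -0.0061], [-0.0015, 0.0197, 0.0025], [0.0115, 0.0305, 0.008]]
```

```bash
python3 -c "
from h import *
togo([.5341,-.3281,.102],100.5)"
```

```text
t 18.95 pos [ 0.5357 -0.3347  0.1203] shift [ 0.0069 -0.0005  0.0183] turn [ 0.35  0.22 -0.78] F [-0.1  0.4 -0.3] w 0.33 q [ 0.79  0.69 -0.49  1.91  0.51  0.66  0.15]
```

>>> {"api": "send_rows", "payload": {
  "series": [
    [[0.006,-0.001,0.01,0.3,0.2,-0.8,-1],[0.001,0,0.008,0,0,0,-1],[0,0,0,0,0,0,-1]]
  ]
}}

```text
time_s: 19.25
ee_pos: [0.5349, -0.3276, 0.104]
tool_rot: [2.003, 2.414, 0.002]
contact_force: [0.8, 0.4, -1.7]
width: 0.332
```

```bash
cat > look.py <<'E'
import sys
from ov import *
tag=sys.argv[1];dz=float(sys.argv[2])
togo([.5341,-.3281,.07],100.5)
s=read_state();ax=np.array([-np.sin(np.deg2rad(10.5)),np.cos(np.deg2rad(10.5)),0])
for n in('side','top'):
    f=grab_frame(n);np.savez(f'pics/{tag}_{n}.npz',**{k:f[k] for k in('color','depth','camera_matrix','extrinsics')})
    c=s["ee_pos"]-.0037*ax-[0,0,dz]
    overlay(f,c,10.5,(.5345,-.3317),10.5,f"pics/{tag}_{n}o.png",[.53,-.31,.08],(30,22),12)
    q=proj(f,[[.53,-.31,.08]])[0].astype(int);cv2.imwrite(f"pics/{tag}_{n}.png",cv2.resize(f["color"][q[1]-22:q[1]+22,q[0]-30:q[0]+30],None,fx=12,fy=12,interpolation=cv2.INTER_CUBIC))
a=cv2.imread(f"pics/{tag}_side.png");b=cv2.imread(f"pics/{tag}_sideo.png");t=cv2.imread(f"pics/{tag}_top.png");o=cv2.imread(f"pics/{tag}_topo.png")
cv2.imwrite(f"pics/{tag}_all.png",cv2.resize(np.vstack([np.hstack([a,b]),np.hstack([t,o])]),(800,588),interpolation=cv2.INTER_AREA))
E
python3 look.py t 0.008
```

```text
t 19.25 pos [ 0.5349 -0.3276  0.104 ] shift [-0.0002 -0.001   0.034 ] turn [0.23 0.16 0.12] F [ 0.8  0.4 -1.7] w 0.332 q [ 0.77  0.71 -0.48  1.92  0.53  0.63  0.14]
```

View pics/t_all.png

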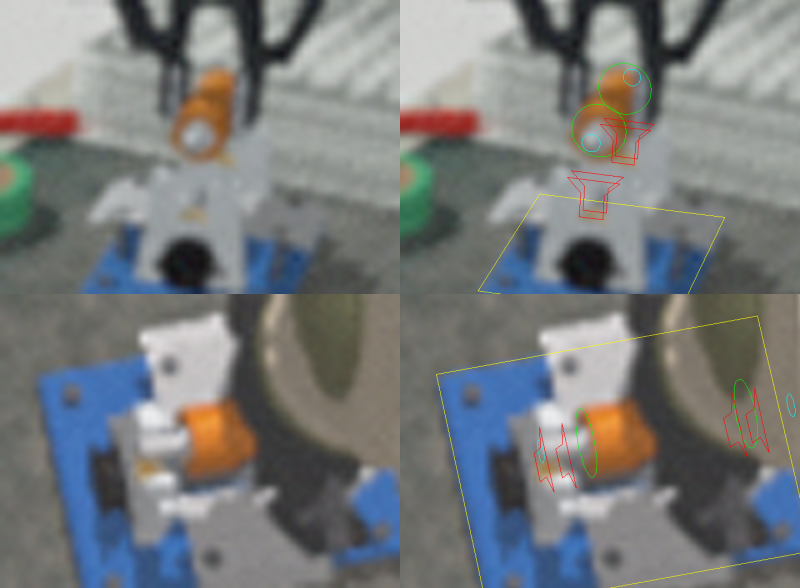

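>>> {"api": "send_rows", "payload": {
  "series": [
    [[0,-0.001,0.008,0.2,0.1,0.1,-1],[0,0,0.007,0,0,0,-1],[0,0,0.005,0,0,0,-1],[0,0,0,0,0,0,-1]]
  ]
}}

```text
time_s: 19.75
ee_pos: [0.5344, -0.3285, 0.0833]
tool_rot: [2.008, 2.413, -0.0]
contact_force: [-0.2, 0.5, -1.0]
width: 0.331
```

```bash
python3 look.py u 0.006
```

```text
t 19.75 pos [ 0.5344 -0.3285  0.0833] shift [ 0.0005 -0.0002  0.0133] turn [ 0.07  0.11 -0.03] F [-0.2  0.5 -1. ] w 0.331 q [ 0.76  0.73 -0.46  1.93  0.55  0.6   0.12]
```

View pics/u_all.png

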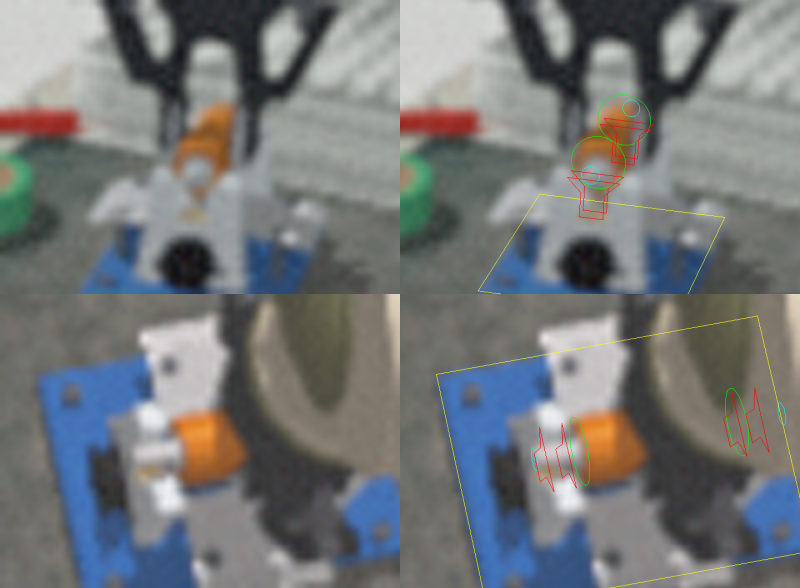

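>>> {"api": "send_rows", "payload": {
  "series": [
    [[0,0,0.006,0,0,0,-1],[0,0,0.006,0,0,0,-1],[0,0,0,0,0,0,-1]]
  ]
}}

```text
time_s: 20.15
ee_pos: [0.5343, -0.329, 0.0713]
tool_rot: [2.008, 2.412, -0.001]
contact_force: [-0.2, -0.4, -1.9]
width: 0.33
```

```bash
python3 look.py v 0.008
```

```text
t 20.15 pos [ 0.5343 -0.329   0.0713] shift [ 0.0009 -0.      0.0013] turn [ 0.08  0.16 -0.05] F [-0.2 -0.4 -1.9] w 0.33 q [ 0.75  0.75 -0.44  1.94  0.57  0.58  0.11]
```

View pics/v_all.png

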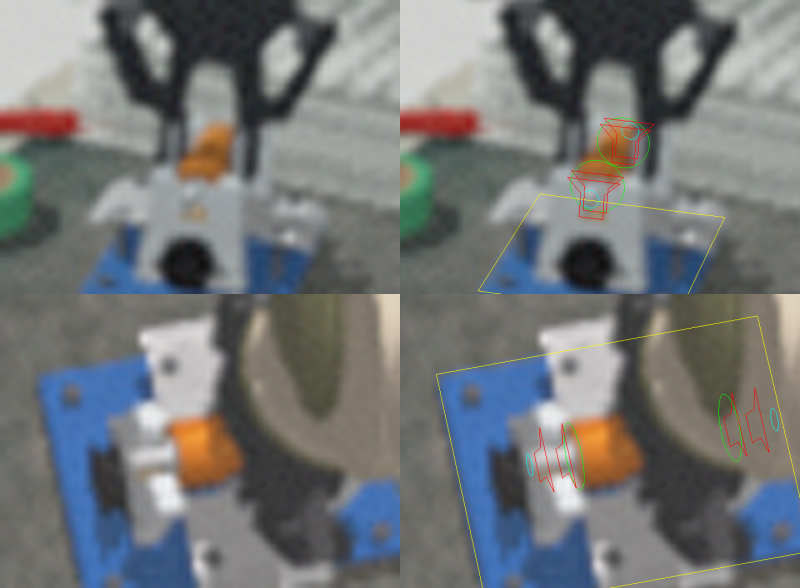

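>>> {"api": "send_rows", "payload": {
  "series": [
    [[0,0,0.003,0,0,0,-1],[0,0,0.002,0,0,0,-1],[0,0,0,0,0,0,-1]]
  ]
}}

```text
time_s: 20.55
ee_pos: [0.5345, -0.3291, 0.0668]
tool_rot: [2.007, 2.412, -0.002]
contact_force: [-0.6, 0.6, 0.4]
width: 0.331
```

>>> {"api": "send_rows", "payload": {
  "series": [
    [[0,0,0.002,0,0,0,-1],[0,0,0,0,0,0,-1]]
  ]
}}

```text
time_s: 20.75
ee_pos: [0.5346, -0.3292, 0.067]
tool_rot: [2.007, 2.411, -0.003]
contact_force: [-1.3, 0.4, -2.0]
width: 0.332
```

```bash
python3 look.py w 0.008
```

```text
t 20.75 pos [ 0.5346 -0.3292  0.067 ] shift [ 0.0011 -0.0003 -0.003 ] turn [ 0.09  0.3  -0.04] F [-1.3  0.4 -2. ] w 0.332 q [ 0.74  0.75 -0.44  1.94  0.58  0.57  0.1 ]
```

View pics/w_all.png

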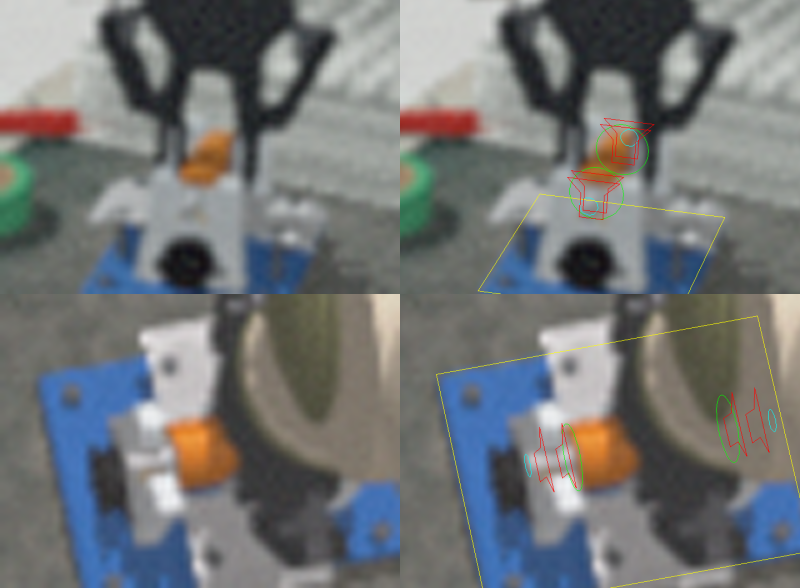

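>>> {"api": "send_rows", "payload": {
  "series": [
    [[0,0,0.003,0,0,0,-1],[0,0,0,0,0,0,-1]]
  ]
}}

```text
time_s: 21.05
ee_pos: [0.5346, -0.3292, 0.067]
tool_rot: [2.006, 2.41, -0.006]
contact_force: [-2.2, 0.6, -2.0]
width: 0.331
```

>>> {"api": "send_rows", "payload": {
  "series": [
    [[0,0,0.003,0,0,0,-1],[0,0,0,0,0,0,-1]]
  ]
}}

```text
time_s: 21.25
ee_pos: [0.5347, -0.3292, 0.067]
tool_rot: [2.004, 2.408, -0.008]
contact_force: [-2.9, 1.5, -0.0]
width: 0.331
```

>>> {"api": "send_rows", "payload": {
  "series": [
    [[0,0,0,0,0,0,-0.2],[0,0,0,0,0,0,0],[0,0,0,0,0,0,0.2],[0,0,0,0,0,0,0.4],[0,0,-0.005,0,0,0,0.5],[0,0,-0.02,0,0,0,0.5],[0,0,-0.03,0,0,0,0.5],[0,0,-0.04,0,0,0,0.5],[0.03,0,-0.04,0,0,0,0.5],[0.04,-0.02,-0.02,0,0,0,0.5],[0.04,-0.03,0,0,0,0,0.5],[0.04,-0.03,0,0,0,0,0.5],[0.04,-0.03,0,0,0,0,0.5],[0,0,0,0,0,0,0.5]]
  ]
}}

```text
time_s: 22.65
ee_pos: [0.3897, -0.1566, 0.2255]
tool_rot: [2.003, 2.404, -0.002]
contact_force: [0.9, -0.0, 0.2]
width: 0.744
```

```bash
cat > fin.py <<'E'
from ov import *
s=read_state();print(s["time_s"],s["ee_pos"],s["contact_force"].round(1))
for n in('side','top'):
    f=grab_frame(n);rollers(f)
    t=np.deg2rad(10.5);overlay(f,[.5345,-.3317,.055],10.5,(.5345,-.3317),10.5,f"pics/x_{n}o.png",[.5345,-.33,.06],(30,22),12)
    q=proj(f,[[.5345,-.33,.06]])[0].astype(int);cv2.imwrite(f"pics/x_{n}.png",cv2.resize(f["color"][q[1]-22:q[1]+22,q[0]-30:q[0]+30],None,fx=12,fy=12,interpolation=cv2.INTER_CUBIC))
    h=cv2.imread(f"pics/x_{n}.png");o=cv2.imread(f"pics/x_{n}o.png");globals()[n]=np.hstack([h,o])
    cv2.imwrite(f"pics/full_{n}.png",f["color"])
cv2.imwrite("pics/x_all.png",cv2.resize(np.vstack([side,top]),(800,588),interpolation=cv2.INTER_AREA))
E
python3 fin.py
```

```text
22.65 [ 0.38971727 -0.15660576  0.22552669] [ 0.9 -0.   0.2]
px [252.8 270.9] n 191 world [0.483  0.3386 0.0275] plate mm [ -8.5 368.9   2.5] (array([499.2, 330.5]), array([ 48.7, 102.5]), 76.4)
px [397.8 214.6] n 203 world [ 0.5344 -0.3326  0.0686] plate mm [ -66.3 -301.9   43.6] (array([ 534.7, -333.6]), array([25.9, 69.8]), 10.9)
px [172.8 232.8] n 232 world [0.4858 0.3313 0.0278] plate mm [ -6.9 361.1   2.8] (array([486.9, 332.7]), array([70. , 29.4]), 10.4)
```

View pics/x_all.png

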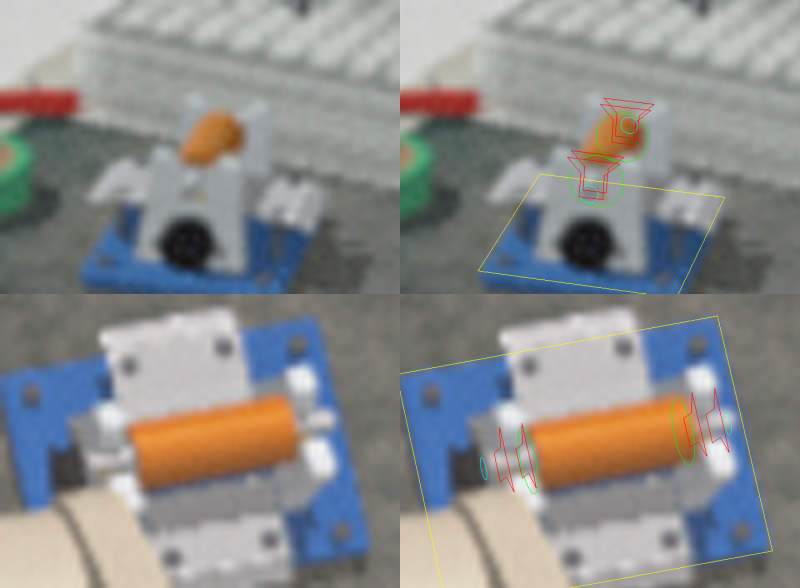

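Run:
```python
from h import *
for n in("top","side"):
    f=grab_frame(n);w=cloud(f);k,l,st,ce=cv2.connectedComponentsWithStats(amber(f))
    for i in range(1,k):
        p=w[l==i];p=p[~np.isnan(p[:,2])]
        if st[i,4]>20 and len(p) and abs(np.median(p[:,1])+.33)<.05 and abs(np.median(p[:,0])-.53)<.05:
            t=np.deg2rad(10.5);d=p-[.5345,-.3317,.055];x=d[:,0]*np.cos(t)+d[:,1]*np.sin(t);y=-d[:,0]*np.sin(t)+d[:,1]*np.cos(t)
            print(n,len(p),"y ext",np.percentile(y,[2,98]).round(4),"x",x.mean().round(4),"slope z/y,x/y",np.polyfit(y,d[:,2],1).round(4),np.polyfit(y,x,1).round(4))
f=grab_frame("side");cv2.imwrite("pics/z.png",cv2.resize(f["color"][130:330,150:450],None,fx=2.6,fy=2.6,interpolation=cv2.INTER_CUBIC))
print(read_state()["time_s"])
```

```text
top 204 y ext [-0.0333  0.0312] x -0.0006 slope z/y,x/y [0.0046 0.014 ] [-0.0006 -0.0006]
side 32 y ext [-0.0222  0.0339] x -0.0023 slope z/y,x/y [0.0447 0.0131] [ 0.1352 -0.0029]
22.9
```

View pics/z.png

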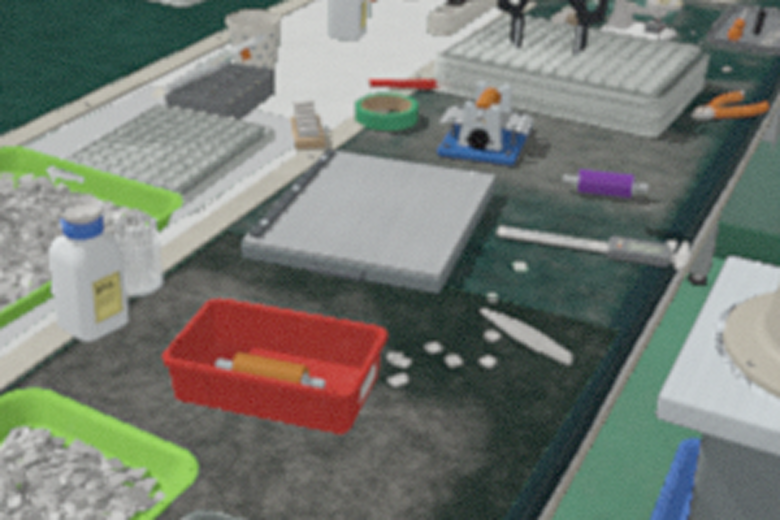

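```bash
python3 -c "
from rig import *
print(job_done())"
```

```text
the job is handed in; nothing more can be done
None
```

Both rollers are sorted and the job is handed in after about 23 s of the 67 s. `job_done` gives no verdict.

- **Right roller (flat):** after a gentle push it stopped on its flat after about 60 mm, its surface reading about 2 mm lower than before. I laid it in the red bin, lengthwise along the bin.
- **Left roller (true):** after the same push it coasted to at least 78 mm past the plate's middle and rolled back to about 45 mm. I lowered it into the stand's slots until it stopped going down, then released it.

**Last checks:**
- In the top view the seated roller is level (slope 0.005). It is about 0.6 mm off the seat point in x and 1 to 2 mm in y, with its axis at about 55 mm height.
- The flat roller lies near the middle of the bin, which is upright.
- The bottle, jar and gauges look unmoved in the pictures, and the arm is clear of everything.

**What disagreed:**
- The side camera put the seated roller about 2 mm off in x and showed a slope. It saw only a small part of the tyre between the cheeks, so I trusted the top view.
- While I was lowering the roller, the camera-based estimate of how high it sat in the jaws was a few mm out. The height at which it stopped going down matched the seated position.

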